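# Stow the polishing blocks and lock the dust hood

## Task

Close down the polishing hood: slide its clear guard out of the way, pack every felt polishing block on the bench into the steel tray inside, all lying flat on the tray floor, sole down and side by side. Then push the guard fully home until its spring catch clicks, and after that swing the hasp over and down flat onto the guard's staple. Leave the other things on the bench standing where they are.

Things in the scene. Friction and masses are not known exactly. Their poses are not given: they have to be found in the camera images.
- hood: Low fixed bench dust hood, 320 x 450 mm. Origin at table level under the centre of its steel tray; x along the tray's length, y the way the guard slides (+y opens), z up. White side rails: inner faces at hood x = +-138 mm, tops 80 mm high. Blue latch end from y = -140 to -105 mm, 82 mm high; blue motor bay from y = 105 to 310 mm, 70 mm high.
- tray (a point): Centre of the steel tray's floor, 8 mm above the table, axes as the hood's. Tray inside: 204 mm along hood x by 130 mm along hood y; walls 4 mm thick, their tops 36 mm above the table.
- guard (a joint): Clear plate 300 x 170 mm sliding over the tray along hood y, top 87 mm above the table. Value in m: 0 = home, 0.20 = fully open; it covers hood y = value-85 to value+85 mm, so from 0.185 up the tray is free. Starts half open, stays where left (1.5 N friction). Over the last 20 mm its tongue rides over the spring ball catch (push up to 12 N), then it snaps home.
- guard_handle (a point): Centre of the red upright handle bar on top of the guard: 80 mm along hood x, 16 mm thick along hood y, 40 mm tall (84 to 124 mm above the table). Moves with the guard (hood x = 0, y = guard value + 20 mm). Pushing on its faces slides the guard either way.
- catch (a joint): Brass spring ball, 16 mm across, on the latch end at hood x = 120, y = -122.5 mm. Value in m: 0 = sprung up; about 0.004 while the yellow tongue of the guard (hood x = 108 to 132 mm, reaching 55 mm ahead of the guard plate, beyond the tray) presses it down. Guard latched = guard home with the ball sprung back up.
- hasp (a joint): Steel hasp, 36 mm wide, 82 mm long, 4 mm thick, slotted, yellow tab 62 to 82 mm from its hinge. Angle in rad: 0 = flat on the shut guard, pointing along hood +y, top face 93 mm above the table; 1.57 = upright; starts at 1.7 to 1.95, leaning to hood -y. Stiff hinge (0.05 N m): stays where left, so press it right down. The guard's wire staple rises through the slot to 104 mm.
- hasp_hinge (a point): Middle of the hasp's hinge axis, on the latch end at hood x = -30, y = -122 mm, 91 mm above the table; axis parallel to hood x.
- hasp_tip (a point): Middle of the hasp's free end (outer edge of the yellow tab), 82 mm from the hinge.
- block_a_mid (a point): Green felt-soled polishing block (may be absent): body 90 x 60 mm and 30 mm tall, with a pale wooden bar grip on top, 44 mm long along the block's x (its long side), 14 mm wide along its y and 26 mm high, so 56 mm tall in all. The point is on its vertical axis, 28 mm above its sole; the bar grip spans 2 to 28 mm above this point. Starts sole down on the table.
- block_b_mid (a point): Orange felt-soled polishing block (may be absent): body 90 x 60 mm and 30 mm tall, with a pale wooden bar grip on top, 44 mm long along the block's x (its long side), 14 mm wide along its y and 26 mm high, so 56 mm tall in all. The point is on its vertical axis, 28 mm above its sole; the bar grip spans 2 to 28 mm above this point. Starts sole down on the table.
- block_c_mid (a point): White felt-soled polishing block (may be absent): body 60 x 60 mm and 30 mm tall, with a pale wooden bar grip on top, 44 mm long along the block's x (square block), 14 mm wide along its y and 26 mm high, so 56 mm tall in all. The point is on its vertical axis, 28 mm above its sole; the bar grip spans 2 to 28 mm above this point. Starts sole down on the table.
- block_d_mid (a point): Reddish-brown felt-soled polishing block (may be absent): body 60 x 60 mm and 30 mm tall, with a pale wooden bar grip on top, 44 mm long along the block's x (square block), 14 mm wide along its y and 26 mm high, so 56 mm tall in all. The point is on its vertical axis, 28 mm above its sole; the bar grip spans 2 to 28 mm above this point. Starts sole down on the table.
- block_e_mid (a point): Blue felt-soled polishing block (may be absent): body 120 x 40 mm and 30 mm tall, with a pale wooden bar grip on top, 44 mm long along the block's x (its long side), 14 mm wide along its y and 26 mm high, so 56 mm tall in all. The point is on its vertical axis, 28 mm above its sole; the bar grip spans 2 to 28 mm above this point. Starts sole down on the table.
- jar: Amber jar, 52 mm across, 75 mm tall, standing among the blocks; not part of the job. Origin at its underside middle.
- weight: Brass weight, 54 mm across, 52 mm tall, standing among the blocks; not part of the job. Origin at its underside middle.
- mandrel: Steel ring mandrel on a foot, 70 mm across, 202 mm tall; not part of the job. Origin at its underside middle.
- mug: Blue mug, 80 mm across, 90 mm tall; not part of the job. Origin at its underside middle.
- brush: Hand brush lying on the bench; not part of the job. Origin at its underside.
- bottle: White bottle with blue band, 64 mm across, 170 mm tall; not part of the job. Origin at its underside middle.
Things that resemble listed ones, but are neither listed nor needed, are in the scene too. Leave any black or red look-alike of the part that bears block_c_mid alone.

How it is judged:
On the way, in this order (a step that is already met when the one before it is completed fails the run):
1. every block that is present lies flat in the tray, with the guard still open (x of block_a_mid in the frame of hood between -0.09 and 0.09 m and y of block_a_mid in the frame of hood between -0.055 and 0.055 m and z of each of block_a_mid, block_b_mid, block_c_mid, block_d_mid, block_e_mid in the frame of hood below 0.041 m and angle between each of block_a_mid, block_b_mid, block_c_mid, block_d_mid, block_e_mid's own z axis and vertical below 0.1 rad and linear speed of each of block_a, block_b, block_c, block_d, block_e below 0.02 m/s and x of block_b_mid in the frame of hood between -0.09 and 0.09 m and y of block_b_mid in the frame of hood between -0.055 and 0.055 m and x of block_c_mid in the frame of hood between -0.09 and 0.09 m and y of block_c_mid in the frame of hood between -0.055 and 0.055 m and x of block_d_mid in the frame of hood between -0.09 and 0.09 m and y of block_d_mid in the frame of hood between -0.055 and 0.055 m and x of block_e_mid in the frame of hood between -0.09 and 0.09 m and y of block_e_mid in the frame of hood between -0.055 and 0.055 m and value of joint guard above 0.05 m), for 0.2 s.
2. the guard is home and its catch has sprung up again (value of joint guard below 0.004 m and value of joint catch below 0.0015 m), for 0.2 s.
3. the hasp is down over the staple (value of joint hasp below 0.08 rad), for 0.2 s.
At the end, for the whole second after the job is handed in: Every block present lies in the tray, sole down (tilt under 0.1 rad, within 5 mm of the tray floor) and at rest; the guard is within 4 mm of home with the catch ball sprung up (within 1.5 mm); the hasp is within 0.08 rad of flat (all of step 2 and x of block_a_mid in the frame of hood between -0.09 and 0.09 m and y of block_a_mid in the frame of hood between -0.055 and 0.055 m and z of each of block_a_mid, block_b_mid, block_c_mid, block_d_mid, block_e_mid in the frame of hood below 0.041 m and angle between each of block_a_mid, block_b_mid, block_c_mid, block_d_mid, block_e_mid's own z axis and vertical below 0.1 rad and linear speed of each of block_a, block_b, block_c, block_d, block_e below 0.02 m/s and x of block_b_mid in the frame of hood between -0.09 and 0.09 m and y of block_b_mid in the frame of hood between -0.055 and 0.055 m and x of block_c_mid in the frame of hood between -0.09 and 0.09 m and y of block_c_mid in the frame of hood between -0.055 and 0.055 m and x of block_d_mid in the frame of hood between -0.09 and 0.09 m and y of block_d_mid in the frame of hood between -0.055 and 0.055 m and x of block_e_mid in the frame of hood between -0.09 and 0.09 m and y of block_e_mid in the frame of hood between -0.055 and 0.055 m and value of joint hasp below 0.08 rad); the robot touches nothing.
It fails at once if one of the other things on the bench is knocked over or pushed more than 5 cm away (distance of any of jar, weight, mandrel, mug, brush, bottle from where it was at the start of the episode above 0.05 m or angle between any of jar, weight, mandrel, mug, bottle's own z axis and vertical above 0.6 rad).
Of block_a, block_b, block_c, block_d, block_e only 4 to 5 are there at a start; the rules pass over those that are not, and their reading is None.
At some moment in a run one of block_a, block_b, block_c, block_d, block_e may be knocked a few centimetres aside while the robot is not near it.
It also fails if it takes over 210 s, if anything falls off the work surface, if the arm or the gripper's body presses on something with over 40 N, if the wrist force passes 120 N, or if a joint passes its speed limit or range.

## Robot

A 7-joint arm with a two-finger parallel gripper is mounted at the origin on the work surface. World frame = base frame: x ahead of the robot, y to its left, z up, the work surface at z = 0. Lengths are in m, angles in rad, forces in N, time in s.
With the tool pointing down it reaches from about 0.35 to 0.9 m from the base axis. Payload 7.2 kg.
Tool frame: the origin (TCP) lies at the very end of the fingers, on their centre line; the grasp point (between the pads) lies 19 mm behind it (pinch_z is the z of the grasp point in the tool frame, in m); z points along the fingers, y is the direction in which the jaws open and shut (so a half turn about z gives the same grasp; the last joint's range is limited). The gripper opens to 85 mm and grips with 20 to 120 N. Pads are 22 mm wide; open, the fingers measure 114 mm over their backs; the gripper's body (76 mm by 85 mm) begins 54 mm behind the grasp point. The pads swing forward as they close: fully open they stand 13 mm farther back than shut.
Start: joints at [1.268, 0.411, -0.013, 1.596, 0.006, 1.134, -0.082], TCP at [0.145, -0.608, 0.231] pointing down, gripper open.
Joint ranges: [-2.95, 2.95], [-0.29, 1.99], [-1.47, 1.44], [0.14, 2.54], [-1.03, 4.17], [0.13, 1.85], [-2.86, 2.86]. Speed limits (rad/s): [2.39, 2.39, 3.01, 3.01, 3.14, 3.14, 3.14].

## Interface

Orientations are given as a rotation vector (axis times angle).
In Python, from rig import sense, get_image, close_job, pinch_z gives the robot as it stands.
- The arm moves only by the shell command python3 -m inch 'ROWS'. ROWS is JSON, a list of rows, each a list of 3 entries, a list of its own where there are three numbers: the turn, a rotation vector about the tool's x, y, z in rad, then the shift along the tool's x, y, z in m, then the closure in counts, from 0 (fully open) to 255 (shut). A call has 1 to 12 rows; each row shifts and turns the commanded pose from where the row before left it, along the tool's axes as they then stand; what a row does not reach is not made up. A row lasts 1/12 s, in which the tool goes at most 41.7 mm and 7.16 degrees, less where a joint would pass 70% of its speed; a pose out of reach is approached as far as the arm can. A call with a gripper value outside its range is refused whole. The fingers move at their own pace and stop on an object; the grip force is fixed at half the most. Time passes only in rows, so rows that do not move let the fingers close. It gives the time, the measured TCP pose, the force and the opening at its end, in the units of the state.
- sense(): the state, without advancing time (a new reading comes with each control period).
- get_image(name): name is "scene" or "top" or "wrist"; returns a dict with "img" (384x512x3 uint8, red, green, blue), "fov_y" (degrees; the focal length in pixels is half the picture's height over the tangent of half this angle, whatever the lens; pixels are square), "cx", "cy" (the principal point, pixels), "dist" ([k1, k2, p1, p2, k3] as OpenCV has them; the pictures are not rectified), "extrinsics" (4x4, takes a point from world to camera coordinates). Camera axes: x right, y down, z forward; pixel columns grow to the right and rows downward; lengths in m; the calibration is good to about 2 mm. A picture is of the moment at which its call begins. There is no depth.
- close_job(): hands the job in, once; it reports no verdict.
The state is a dict: "t": time; "q": joint angles; "joint_vel": joint speeds; "joint_efforts": joint torques, N m; "ee_pos": TCP position; "orientation": TCP orientation; "force": force on the tool from outside, world axes, zero at the start; "wrist_torque": the same for the moment, N m; "opening": finger opening in m.
Only numpy, scipy, OpenCV 4.12 (cv2) and the standard library are available. Lean on these libraries where they do the work, as an engineer would, in place of code of your own. Each camera call takes 0.05 s, during which the arm holds its last target.

## Working session

There is one attempt and no reset: what is moved stays moved. The work goes in short steps, Python scripts to look and compute and a shell command to move; the robot and the scene stay as the last step left them, time stands still between calls to the robot, and variables do not carry over. Pictures are saved under pics/ and viewed, and the job is handed in when it is done.

```bash
ls -la; mkdir -p pics; cat > h.py <<'E'
import numpy as np, cv2
from rig import sense,get_image,pinch_z
def save(name,fn):
    d=get_image(name); cv2.imwrite('pics/'+fn+'.png',cv2.cvtColor(d['img'],cv2.COLOR_RGB2BGR)); 
    np.savez('pics/'+fn+'.npz',**d); return d
E
python3 - <<'E'
from h import *
for n in ['scene','top','wrist']:
    d=save(n,n+'0'); print(n,d['fov_y'],d['cx'],d['cy'],d['dist'],np.round(d['extrinsics'],3).tolist())
print(sense(),pinch_z)
E
```

```text
total 12
drwxr-xr-x  3 agent agent 4096 Dec  6 14:51 .
drwxr-xr-x 23 root  root  4096 Dec  6 14:51 ..
drwxr-xr-x  2 agent agent 4096 Dec  6 14:51 pics
scene 55.003929960238814 252.45938292810806 193.27719970130352 [-0.04181809  0.          0.          0.          0.        ] [[-0.84, 0.543, -0.0, 0.422], [0.449, 0.695, -0.562, -0.196], [-0.305, -0.472, -0.827, 1.519], [0.0, 0.0, 0.0, 1.0]]
top 50.924203857284915 255.4701914341112 193.96676983718132 [0.04666072 0.         0.         0.         0.        ] [[-0.044, -0.999, 0.002, 0.01], [-0.976, 0.043, -0.213, 0.494], [0.213, -0.011, -0.977, 1.311], [0.0, 0.0, 0.0, 1.0]]
wrist 68.04540345815182 263.003286703453 191.8709258693937 [-0.05386786  0.          0.          0.          0.        ] [[0.232, -0.973, -0.001, -0.624], [-0.933, -0.223, 0.282, -0.036], [-0.275, -0.065, -0.959, 0.38], [0.0, 0.0, 0.0, 1.0]]
{'t': 0.15, 'q': array([ 1.26779024,  0.41170844, -0.01272707,  1.5968576 ,  0.00561183,
        1.13432114, -0.08218209]), 'joint_vel': array([-0.00172365, -0.00131295, -0.0001085 , -0.00338709, -0.00092341,
       -0.00066766,  0.00088991]), 'joint_efforts': array([ 2.13528830e-03, -6.01034045e+01,  6.83033913e-01, -2.99646449e+01,
        1.40463244e-02,  7.75579247e-03,  1.44487285e-05]), 'ee_pos': array([ 0.14528968, -0.60747466,  0.23064862]), 'orientation': array([-3.11872806e+00, -3.67935254e-01,  3.76163983e-04]), 'force': array([0.16250863, 0.23625393, 0.39435706]), 'wrist_torque': array([-0.00887797, -0.01191219,  0.01417557]), 'opening': 0.08529162139669222} -0.0187
```

View pics/top0.png

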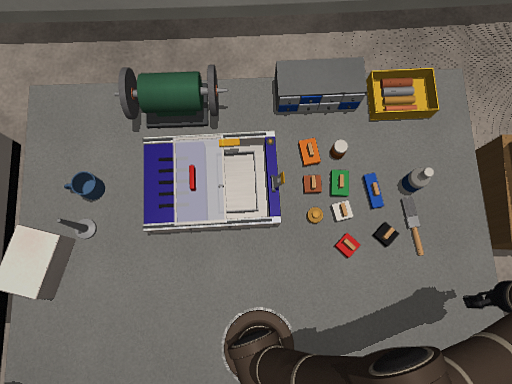

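View pics/scene0.png

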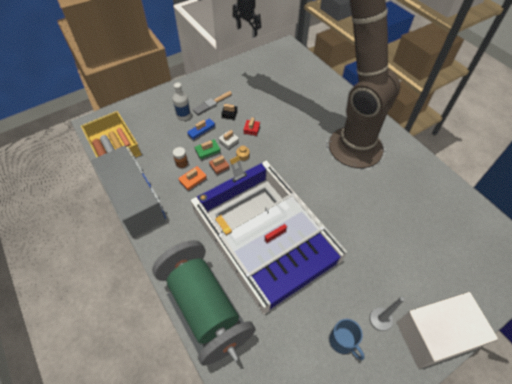

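View pics/wrist0.png

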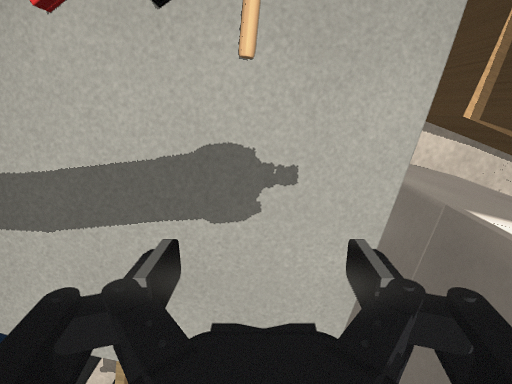

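Scene: all five blocks seem to be present in the top view: orange (310,150), brown (313,184), green (341,183), blue (373,190) and white (343,210). The look-alikes are red (348,245) and black (386,234). The hood is at about (212,180), with its tongue at (229,142) and hasp at (279,180). I'll crop closer next.

```bash
python3 - <<'E'
import cv2
a=cv2.imread('pics/top0.png'); 
cv2.imwrite('pics/top0_blocks.png',cv2.resize(a[125:265,290:440],None,fx=4,fy=4,interpolation=cv2.INTER_CUBIC))
cv2.imwrite('pics/top0_hood.png',cv2.resize(a[120:240,135:295],None,fx=5,fy=5,interpolation=cv2.INTER_CUBIC))
b=cv2.imread('pics/scene0.png'); 
cv2.imwrite('pics/sc0_blocks.png',cv2.resize(b[80:200,160:280],None,fx=5,fy=5,interpolation=cv2.INTER_CUBIC))
cv2.imwrite('pics/sc0_hood.png',cv2.resize(b[150:310,185:350],None,fx=4,fy=3.75,interpolation=cv2.INTER_CUBIC))
E
```

```text
(no output)
```

View pics/top0_blocks.png

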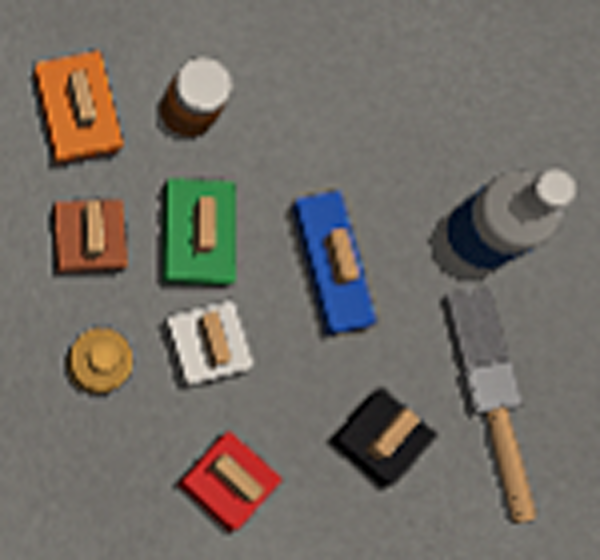

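View pics/top0_hood.png

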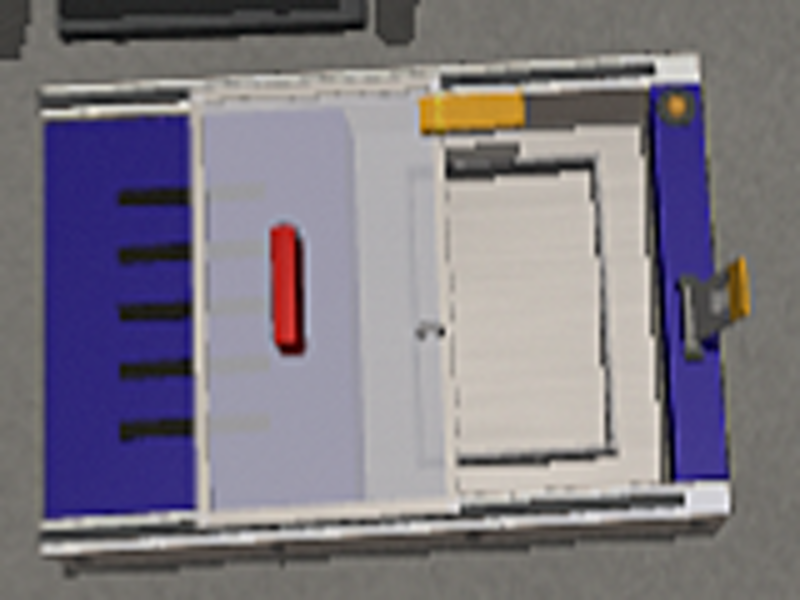

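View pics/sc0_blocks.png

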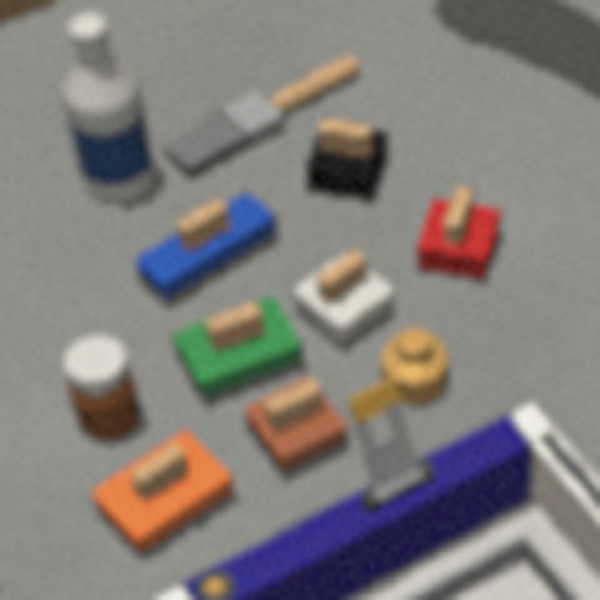

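View pics/sc0_hood.png

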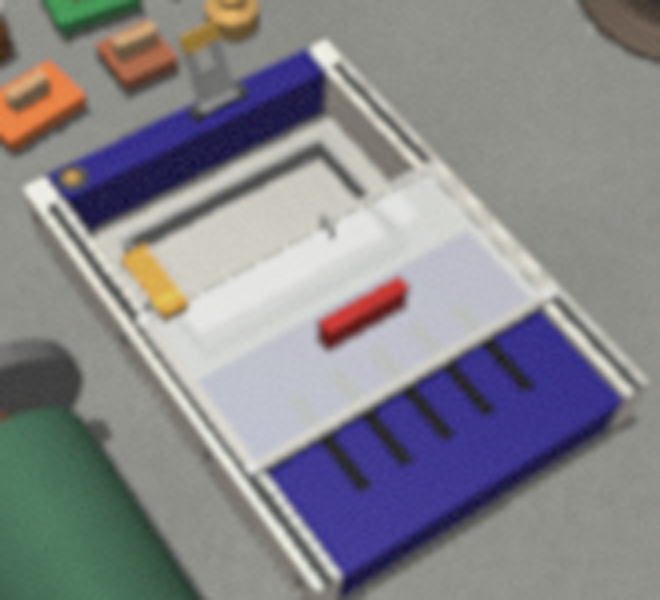

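```bash
cat >> h.py <<'E'
from scipy.optimize import least_squares
from scipy.spatial.transform import Rotation as Rot
def cam(d):
    f=192/np.tan(np.radians(float(d['fov_y']))/2)
    K=np.array([[f,0,float(d['cx'])],[0,f,float(d['cy'])],[0,0,1]])
    return K,np.array(d['dist'],float),np.array(d['extrinsics'],float)
def proj(d,P):
    K,D,E=cam(d); p,_=cv2.projectPoints(np.atleast_2d(np.array(P,float)),cv2.Rodrigues(E[:3,:3])[0],E[:3,3],K,D); return p[:,0]
def ray(d,px):
    K,D,E=cam(d); u=cv2.undistortPoints(np.array(px,float).reshape(-1,1,2),K,D)[:,0]
    v=np.c_[u,np.ones(len(u))]@E[:3,:3]; c=-E[:3,:3].T@E[:3,3]; return c,v/np.linalg.norm(v,axis=1)[:,None]
def atz(d,px,z):
    c,v=ray(d,px); return c+v*((z-c[2])/v[:,2])[:,None]
def tri(d1,p1,d2,p2):
    c1,v1=ray(d1,p1); c2,v2=ray(d2,p2); out=[]
    for a,b in zip(v1,v2):
        s=np.linalg.lstsq(np.c_[a,-b],c2-c1,rcond=None)[0]; A=c1+s[0]*a;B=c2+s[1]*b; out.append(np.r_[(A+B)/2,np.linalg.norm(A-B)])
    return np.array(out)
def ld(fn): return dict(np.load('pics/'+fn+'.npz'))
E
python3 - <<'E'
from h import *
t=ld('top0');s=ld('scene0')
H=np.array([[160,-140,80],[-160,-140,80],[-160,310,80],[160,310,80],[120,-122.5,84]])/1e3
pt=np.array([[275,131.6],[281,222.4],[143,230],[143,137.6],[270.4,141]])
ps=np.array([[191.25,200.1],[266.3,160.7],[347,251.3],[266.3,309.2],[203.3,197.5]])
print(np.round(tri(t,pt,s,ps),4))
def W(p,H): 
    c,n=np.cos(p[2]),np.sin(p[2]); return np.c_[p[0]+c*H[:,0]-n*H[:,1],p[1]+n*H[:,0]+c*H[:,1],H[:,2]+p[3]]
f=lambda p:np.r_[(proj(t,W(p,H))-pt).ravel(),(proj(s,W(p,H))-ps).ravel()]
r=least_squares(f,[0.5,0.2,0,0]);print(r.x,np.round(r.fun.reshape(-1,2),1))
# grip bars: top centre
names='orange brown green white blue'.split()
bt=np.array([[82,97],[96,229],[206,222],[216,338],[343,255]])/4+[290,125]
bs=np.array([[160,469],[293,403],[234,324],[343,272],[203,222]])/5+[160,80]
for n,x in zip(names,tri(t,bt,s,bs)): print(n,np.round(x,4))
E
```

```text
[[ 0.7057 -0.0861  0.0681  0.0073]
 [ 0.3883 -0.088   0.0717  0.0079]
 [ 0.3831  0.3616  0.0775  0.0074]
 [ 0.701   0.3701  0.0693  0.0128]
 [ 0.668  -0.0672  0.0782  0.0093]]
[ 0.54568295  0.05473696  0.01574004 -0.00747676] [[-1.6 -0.2]
 [-0.9  0.9]
 [-0.7  1.6]
 [-0.8  1. ]
 [-1.3  1.3]
 [-1.3 -0.1]
 [-0.9 -0.4]
 [-0.8  0.2]
 [-2.6 -1.8]
 [-0.9  0.1]]
orange [ 0.6443 -0.2075  0.0424  0.0092]
brown [ 0.5267 -0.2117  0.0378  0.0089]
green [ 0.5273 -0.3051  0.0418  0.0098]
white [ 0.4263 -0.3043  0.0437  0.0092]
blue [ 0.4938 -0.4192  0.0407  0.0092]
```

```bash
cat >> h.py <<'E'
def tool():
    s=sense(); return np.array(s['ee_pos']),Rot.from_rotvec(s['orientation']).as_matrix(),s
def delta(px,py,pz,yaw=None):
    """print tool-frame shift and z turn to reach world point with tool x at world yaw, z down"""
    p,R,s=tool(); d=np.array([px,py,pz])-p
    print('ee',np.round(p,4),'toolx yaw deg',round(np.degrees(np.arctan2(R[1,0],R[0,0])),2),'tilt z',np.round(R[:,2],3),'shift tool',np.round(R.T@d,4),'t',round(s['t'],2))
    if yaw is not None:
        c,n=np.cos(yaw),np.sin(yaw); G=np.array([[c,n,0],[n,-c,0],[0,0,-1.]])
        print('turn tool rotvec',np.round(Rot.from_matrix(R.T@G).as_rotvec(),4),'shift after turn',np.round(G.T@d,4))
E
python3 - <<'E'
from h import *
w=ld('wrist0');K,D,E=cam(w);c=-E[:3,:3].T@E[:3,3];p,R,s=tool()
print('cam in tool',R.T@(c-p),'axes in tool',np.round(R.T@E[:3,:3].T,3))
# correct px
t=ld('top0');q=ld('scene0')
print(atz(w,[[256,192],[0,0],[511,0]],0))
delta(0.45,-0.30,0.35,0)
E
```

```text
cam in tool [ 7.21804329e-02 -1.41606257e-05 -1.43182072e-01] axes in tool [[-0.001 -0.959 -0.282]
 [ 1.    -0.001  0.   ]
 [-0.    -0.282  0.959]]
[[ 1.06143249e-01 -6.06750148e-01  0.00000000e+00]
 [ 2.72777697e-01 -2.44200165e-01  5.55111512e-17]
 [ 4.16330633e-01 -8.53881225e-01  0.00000000e+00]]
ee [ 0.1453 -0.6075  0.2306] toolx yaw deg 13.46 tilt z [-0.     0.001 -1.   ] shift tool [ 0.3679 -0.2283 -0.1191] t 0.15
turn tool rotvec [-1.200e-03  2.000e-04  2.349e-01] shift after turn [ 0.3047 -0.3075 -0.1194]
```

```bash
python3 -m inch '[[[0,0,0.118],[0,0,0],0],[[0,0,0.117],[0,0,-0.01],0],[[0,0,0],[0.02,-0.02,-0.011],0],[[0,0,0],[0.03,-0.03,-0.011],0],[[0,0,0],[0.03,-0.03,-0.011],0],[[0,0,0],[0.03,-0.03,-0.011],0],[[0,0,0],[0.03,-0.03,-0.011],0],[[0,0,0],[0.03,-0.03,-0.011],0],[[0,0,0],[0.03,-0.03,-0.011],0],[[0,0,0],[0.03,-0.03,-0.011],0],[[0,0,0],[0.03,-0.03,-0.011],0],[[0,0,0],[0.03,-0.03,-0.011],0]]'
python3 -m inch '[[[0,0,0],[0.015,-0.018,0],0],[[0,0,0],[0,0,0],0],[[0,0,0],[0,0,0],0]]'
python3 - <<'E'
from h import *
save('wrist','w1'); delta(0.45,-0.30,0.35,0)
E
```

```text
t: 1.15
ee_pos: [0.423, -0.3295, 0.347]
orientation: [3.141, -0.0, -0.0]
force: [0.3, -0.9, 0.7]
opening: 0.0853
t: 1.4
ee_pos: [0.4379, -0.3118, 0.3462]
orientation: [-3.141, -0.005, 0.001]
force: [-0.3, -0.7, 0.3]
opening: 0.0857
ee [ 0.4368 -0.3133  0.346 ] toolx yaw deg 0.03 tilt z [-0.001 -0.    -1.   ] shift tool [ 0.0132 -0.0133 -0.004 ] t 1.45
turn tool rotvec [0.0001 0.001  0.0005] shift after turn [ 0.0132 -0.0133 -0.004 ]
```

View pics/w1.png

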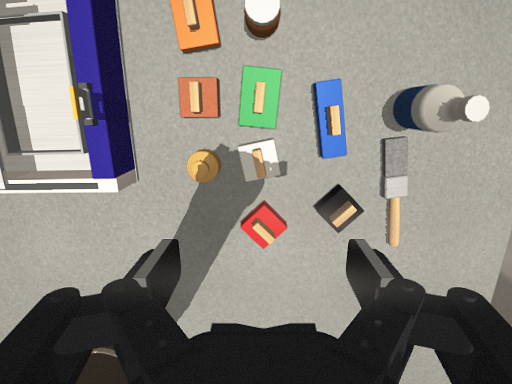

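The wrist view shows orange (195,22), brown (199,97), green (260,97), white (259,160) and blue (331,118). Red (264,225) and black (339,208) are the look-alikes to leave alone. Next I'll look at the hood.

```bash
python3 -m inch '[[[0,0,0],[0.006,-0.038,-0.005],0],[[0,0,0],[0.006,-0.038,-0.005],0],[[0,0,0],[0.006,-0.038,-0.005],0],[[0,0,0],[0.006,-0.038,-0.005],0],[[0,0,0],[0.006,-0.038,-0.005],0],[[0,0,0],[0.006,-0.038,-0.005],0],[[0,0,0],[0.006,-0.038,-0.005],0],[[0,0,0],[0.006,-0.038,-0.005],0],[[0,0,0],[0.006,-0.038,-0.005],0],[[0,0,0],[0.006,-0.038,-0.005],0],[[0,0,0],[0,0,0],0],[[0,0,0],[0,0,0],0]]'
python3 - <<'E'
from h import *
save('wrist','w2'); delta(0.5,0.1,0.40,0)
E
```

```text
t: 2.45
ee_pos: [0.4973, 0.0673, 0.3962]
orientation: [-3.142, -0.003, 0.0]
force: [-0.1, -1.4, -0.3]
opening: 0.0855
ee [0.4972 0.0654 0.3959] toolx yaw deg -0.06 tilt z [-0.001 -0.001 -1.   ] shift tool [ 0.0027 -0.0346 -0.0041] t 2.5
turn tool rotvec [ 0.0008  0.0008 -0.0011] shift after turn [ 0.0028 -0.0346 -0.0041]
```

View pics/w2.png

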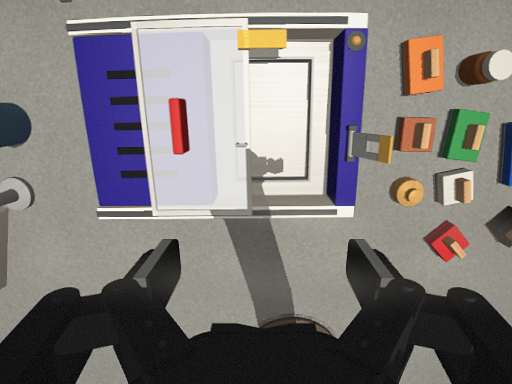

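```bash
python3 - <<'E'
import cv2
a=cv2.imread('pics/w2.png')
cv2.imwrite('pics/w2a.png',cv2.resize(a[5:225,60:220],None,fx=3.6,fy=2.7,interpolation=cv2.INTER_CUBIC)[:,:])
cv2.imwrite('pics/w2b.png',cv2.resize(a[5:155,225:400],None,fx=4,fy=4,interpolation=cv2.INTER_CUBIC))
cv2.imwrite('pics/w2c.png',cv2.resize(a[120:225,225:400],None,fx=4,fy=4,interpolation=cv2.INTER_CUBIC))
E
```

```text
(no output)
```

View pics/w2a.png

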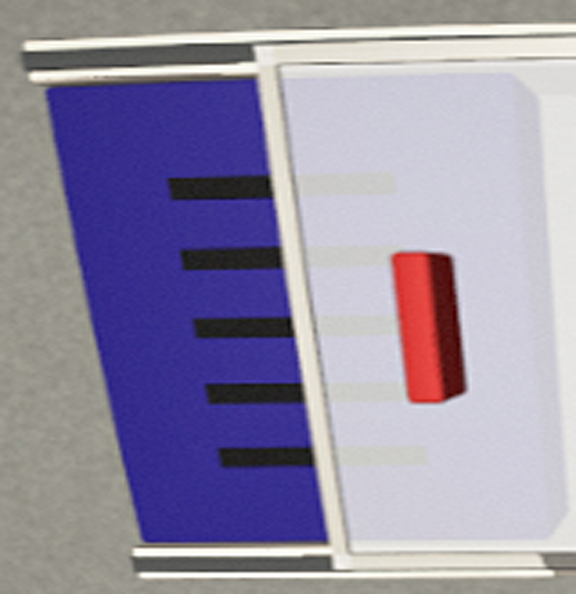

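View pics/w2b.png

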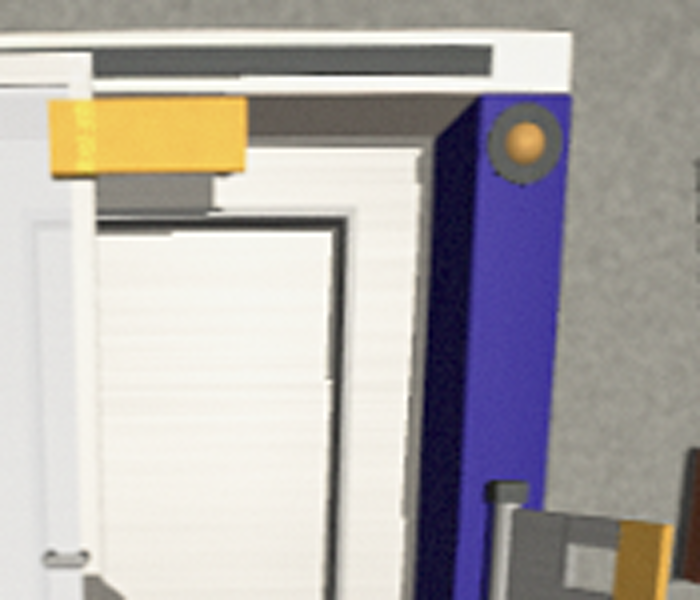

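View pics/w2c.png

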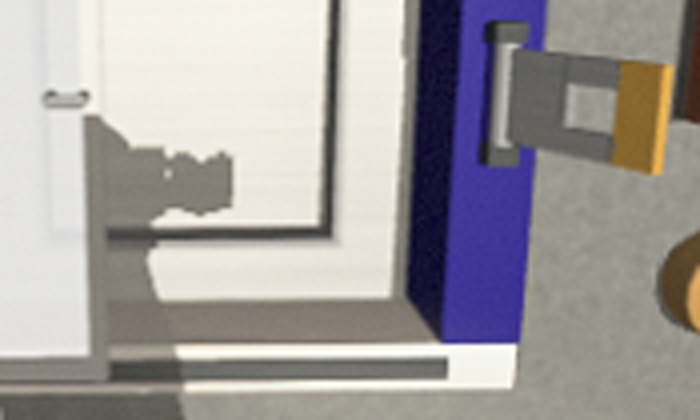

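```bash
cat >> h.py <<'E'
def cr(p,s,off):
    p=np.array(p,float); s=np.array(s,float)*np.ones(2); return (p+.5)/s-.5+np.array(off)
def hoodW(p,H): 
    H=np.atleast_2d(np.array(H,float)); c,n=np.cos(p[2]),np.sin(p[2]); return np.c_[p[0]+c*H[:,0]-n*H[:,1],p[1]+n*H[:,0]+c*H[:,1],H[:,2]]
E
python3 - <<'E'
from h import *
w=ld('w2')
H=np.array([[160,-140,80],[120,-122.5,86],[138,-140,82],[138,-105,82],[-160,-140,80],[-138,-140,82],[-138,-105,82],[160,310,80],[-160,310,80]])/1e3
P=np.r_[cr([[573,31],[526,143],[571,95],[480,95]],4,[225,5]),cr([[515,388],[519,342],[443,342]],4,[225,120]),cr([[24,43],[138,577]],[3.6,2.7],[60,5])]
def f(p,dz=True): 
    W=hoodW(p,H); W[:,2]+=p[3]; return (proj(w,W)-P).ravel()
r=least_squares(f,[.55,.05,0,0]);print('zfree',r.x,np.round(r.fun.reshape(-1,2),1).tolist())
r=least_squares(lambda q:f([*q,0]),[.55,.05,0]);print('z0',r.x,np.round(r.fun.reshape(-1,2),1).tolist())
G=cr([[392,254],[428,254],[442,402],[410,402]],[3.6,2.7],[60,5])
hp=r.x
q=least_squares(lambda v:(proj(w,hoodW(hp,[[.04,v[0]+.028,.124],[.04,v[0]+.012,.124],[-.04,v[0]+.012,.124],[-.04,v[0]+.028,.124]]))-G).ravel(),[.1]);print('guard',q.x,q.fun.round(1))
# independent two-view check top/scene with half-pixel fix
t=ld('top0');s=ld('scene0')
print('top resid', (proj(t,hoodW(hp,H))).round(1).tolist()); print('scene',(proj(s,hoodW(hp,H))).round(1).tolist())
E
```

```text
zfree [ 0.54650176  0.05106719  0.01259979 -0.00317786] [[0.2, 0.0], [-0.1, 0.2], [0.2, -0.2], [-0.5, -0.4], [-0.1, 0.1], [0.2, 0.0], [-1.0, 0.3], [0.1, -0.7], [0.9, 0.7]]
z0 [0.54619047 0.05144647 0.01298004] [[0.7, -0.5], [0.3, -0.1], [0.7, -0.6], [-0.2, -0.8], [0.2, 0.9], [0.6, 0.8], [-0.7, 1.1], [-1.5, -0.9], [-0.2, 1.6]]
guard [0.12125481] [-0.9 -0.6  0.4 -0.9  1.2  1.  -0.6  1.2]
top resid [[274.6, 130.5], [270.3, 141.3], [275.0, 136.4], [264.8, 137.0], [281.1, 223.0], [280.7, 216.2], [270.0, 216.8], [142.7, 137.4], [142.5, 230.9]]
scene [[189.2, 198.1], [201.5, 195.3], [194.7, 194.9], [199.5, 201.9], [265.0, 158.5], [260.2, 160.7], [265.5, 166.9], [262.7, 305.8], [345.8, 250.0]]
```

```bash
cat >> h.py <<'E'
HP=[.5464,.0513,.0128]
def hd(x,y,z,dyaw=0.0):
    w=hoodW(HP,[[x,y,z]])[0]; print('target',w.round(4)); delta(*w,HP[2]+dyaw)
E
python3 -c "
from h import *
hd(0,.141,.2)"
```

```text
target [0.5446 0.1923 0.2   ]
ee [0.4972 0.0654 0.3959] toolx yaw deg -0.06 tilt z [-0.001 -0.001 -1.   ] shift tool [ 0.0474 -0.1271  0.1958] t 2.5
turn tool rotvec [ 0.0008  0.0008 -0.0139] shift after turn [ 0.049  -0.1262  0.1959]
```

```bash
python3 -m inch '[[[0.001,0.001,-0.014],[0,0,0],165],[[0,0,0],[0.007,-0.018,0.028],165],[[0,0,0],[0.007,-0.018,0.028],165],[[0,0,0],[0.007,-0.018,0.028],165],[[0,0,0],[0.007,-0.018,0.028],165],[[0,0,0],[0.007,-0.018,0.028],165],[[0,0,0],[0.007,-0.018,0.028],165],[[0,0,0],[0.007,-0.018,0.028],165],[[0,0,0],[0,0,0],165],[[0,0,0],[0,0,0],165]]'
python3 - <<'E'
from h import *
save('wrist','w3'); hd(0,.141,.098)
E
```

```text
t: 3.33
ee_pos: [0.5441, 0.1919, 0.1986]
orientation: [3.141, 0.021, -0.005]
force: [0.7, -0.5, 0.4]
opening: 0.03
target [0.5446 0.1923 0.098 ]
ee [0.5449 0.1916 0.2002] toolx yaw deg 0.7 tilt z [-0. -0. -1.] shift tool [-0.0003 -0.0007  0.1022] t 3.38
turn tool rotvec [ 0.0002  0.0003 -0.0006] shift after turn [-0.0003 -0.0007  0.1022]
```

View pics/w3.png

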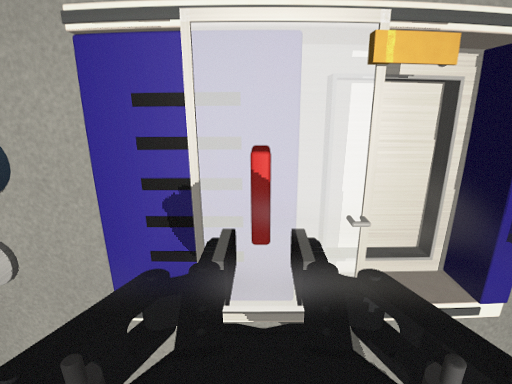

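The red handle sits at x≈261, between the fingertips (midpoint ≈264), so it is aligned. I'll lower around it and slide +y.

```bash
python3 -m inch '[[[0,0,0],[0,0,0.025],165],[[0,0,0],[0,0,0.025],165],[[0,0,0],[0,0,0.025],165],[[0,0,0],[0,0,0.014],165],[[0,0,0],[0,0,0.012],165],[[0,0,0],[0,0,0],165],[[0,0,0],[0,0,0],165]]'
python3 -m inch '[[[0,0,0],[0,-0.01,0],165],[[0,0,0],[0,-0.01,0],165],[[0,0,0],[0,-0.01,0],165],[[0,0,0],[0,-0.01,0],165],[[0,0,0],[0,-0.01,0],165],[[0,0,0],[0,-0.01,0],165],[[0,0,0],[0,-0.01,0],165],[[0,0,0],[0,-0.01,0],165],[[0,0,0],[0,-0.006,0],165],[[0,0,0],[0,-0.003,0],165],[[0,0,0],[0,0,0],165]]'
python3 -c "
from h import *
save('wrist','w4');print(sense()['force']);hd(0,.22,.2)"
```

```text
t: 3.97
ee_pos: [0.5455, 0.1928, 0.1006]
orientation: [-3.141, -0.019, -0.003]
force: [0.1, 0.3, -0.2]
opening: 0.0304
t: 4.88
ee_pos: [0.5432, 0.2799, 0.0994]
orientation: [3.137, 0.02, -0.001]
force: [-2.4, -10.9, 6.6]
opening: 0.0301
[-1.86822513 -9.66729765  6.91101754]
target [0.5436 0.2713 0.2   ]
ee [0.5432 0.2799 0.0993] toolx yaw deg 0.71 tilt z [-0.001 -0.004 -1.   ] shift tool [ 0.0002  0.0091 -0.1006] t 4.93
turn tool rotvec [ 0.0043  0.0009 -0.0005] shift after turn [ 0.0003  0.0087 -0.1007]
```

View pics/w4.png

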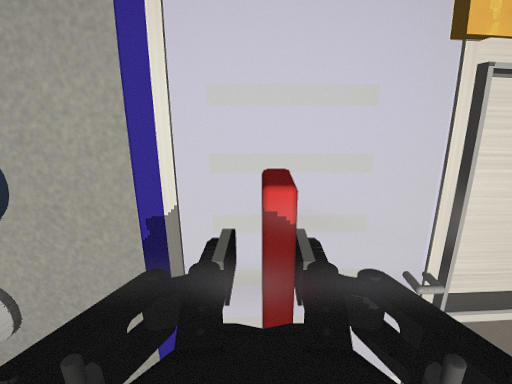

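The guard is at its stop (10 N, fully open). I'll back off, raise, and view the tray.

```bash
python3 -m inch '[[[0,0,0],[0,0.007,0],165],[[0,0,0],[0,0,-0.012],165],[[0,0,0],[0,0,-0.03],165],[[0,0,0],[0,0,-0.035],165],[[0,0,0],[0,0.01,-0.035],165],[[0,0,0],[0,0.035,-0.02],120],[[0,0,0],[0,0.04,-0.01],120],[[0,0,0],[0,0.04,0],120],[[0,0,0],[0,0.04,0],120],[[0,0,0],[0,0.04,0],120],[[0,0,0],[0,0.02,0],120],[[0,0,0],[0,0,0],120]]'
python3 -c "
from h import *
save('wrist','w5');print(sense()['force']);hd(0,0,.25)"
```

```text
t: 5.93
ee_pos: [0.5471, 0.0449, 0.2422]
orientation: [3.141, 0.01, 0.003]
force: [0.4, -0.8, -0.6]
opening: 0.0452
[-0.41755305  0.93774221 -0.18293181]
target [0.5464 0.0513 0.25  ]
ee [0.547  0.0484 0.2423] toolx yaw deg 0.54 tilt z [ 0.002  0.001 -1.   ] shift tool [-0.0005 -0.003  -0.0077] t 5.98
turn tool rotvec [-0.0009 -0.0022 -0.0034] shift after turn [-0.0005 -0.003  -0.0077]
```

View pics/w5.png

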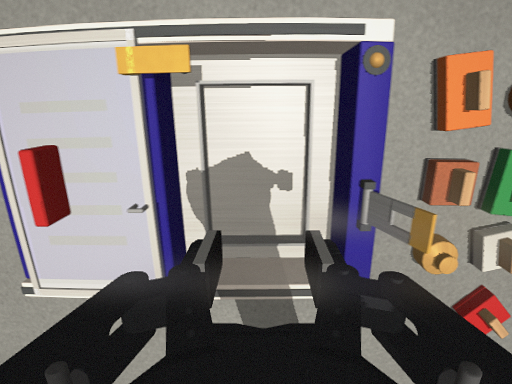

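```bash
python3 - <<'E'
import cv2
a=cv2.imread('pics/w5.png')
cv2.imwrite('pics/w5a.png',cv2.resize(a[70:260,180:335],None,fx=3.1,fy=3.1,interpolation=cv2.INTER_CUBIC))
E
```

```text
(no output)
```

View pics/w5a.png

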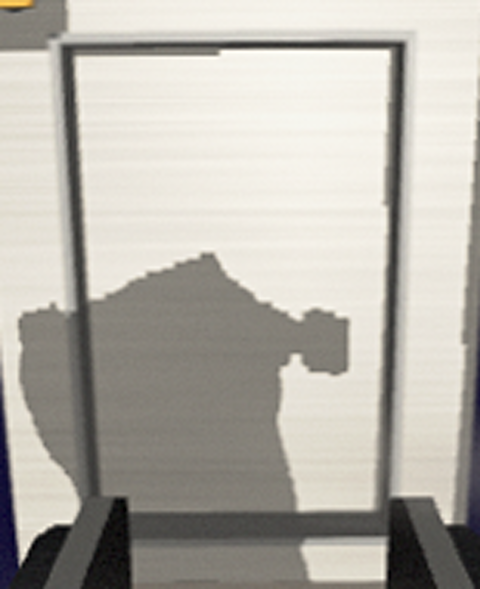

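```bash
python3 - <<'E'
from h import *
w=ld('w5')
H=np.array([[102,65,8],[102,-65,8],[-102,-65,8],[-102,65,8],[102,65,36],[102,-65,36],[106,69,36],[106,-69,36],[160,-140,80]])/1e3
P=np.r_[cr([[76,49],[391,49],[376,513],[100,513],[64,43],[405,43],[51,36],[415,35]],3.1,[180,70]),[[394,18.8]]]
def f(p): 
    W=hoodW(p,H); W[:,2]+=p[3]; return (proj(w,W)-P).ravel()
r=least_squares(f,[.55,.05,0,0]);print('zfree',r.x,np.round(r.fun.reshape(-1,2),1).tolist())
r=least_squares(lambda q:f([*q,0]),[.55,.05,0]);print('z0',r.x,np.round(r.fun.reshape(-1,2),1).tolist())
E
```

```text
zfree [ 0.54585697  0.05414626  0.00896322 -0.0022721 ] [[-0.3, 0.7], [0.8, 0.2], [0.3, -1.1], [0.2, -0.8], [-1.2, 0.8], [-0.2, 0.3], [-0.6, -0.5], [0.1, -0.7], [0.7, 0.7]]
z0 [0.54571161 0.05426718 0.00886631] [[-0.7, 0.7], [1.0, 0.2], [0.4, -0.3], [-0.1, -0.1], [-1.7, 0.7], [0.0, 0.2], [-1.1, -0.6], [0.4, -0.8], [1.6, 0.2]]
```

```bash
sed -i 's/^HP=.*/HP=[.5460,.0530,.011]/' h.py; python3 -m inch '[[[0,0,0],[0,0,-0.03],120],[[0,0,0],[0,0.01,-0.03],120],[[0,0,0],[-0.005,0.036,-0.005],120],[[0,0,0],[-0.005,0.036,-0.005],120],[[0,0,0],[-0.005,0.036,-0.005],120],[[0,0,0],[-0.005,0.036,-0.005],120],[[0,0,0],[-0.005,0.036,-0.005],120],[[0,0,0],[-0.005,0.036,-0.005],120],[[0,0,0],[-0.005,0.036,-0.005],120],[[0,0,0],[-0.005,0.036,0],120],[[0,0,0],[-0.005,0.036,0],120],[[0,0,0],[0,0,0],120]]'
python3 -c "
from h import *
save('wrist','w6');delta(.5,-.28,.33,0)"
```

```text
t: 6.98
ee_pos: [0.5048, -0.2907, 0.336]
orientation: [3.14, 0.011, 0.001]
force: [-0.5, -1.1, -0.2]
opening: 0.045
ee [ 0.5059 -0.2866  0.336 ] toolx yaw deg 0.55 tilt z [ 0.001  0.001 -1.   ] shift tool [-0.0058 -0.0066  0.006 ] t 7.03
turn tool rotvec [-0.0008 -0.0011  0.0097] shift after turn [-0.0059 -0.0066  0.006 ]
```

View pics/w6.png

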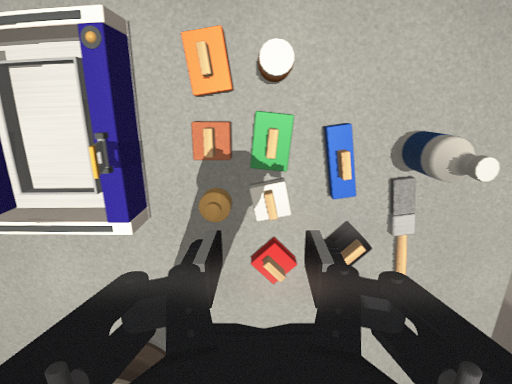

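```bash
cat >> h.py <<'E'
from scipy.optimize import minimize
DIM={'green':(.09,.06),'orange':(.09,.06),'white':(.06,.06),'brown':(.06,.06),'blue':(.12,.04)}
def box(x,y,yaw,lx,ly,z0,z1):
    H=[[a*lx/2,b*ly/2,z] for a in(-1,1) for b in(-1,1) for z in(z0,z1)]; return hoodW([x,y,yaw],H)
def mask(im,n):
    h=cv2.cvtColor(im,cv2.COLOR_RGB2HSV); H,S,V=[h[...,i].astype(int) for i in range(3)]
    m={'green':(H>45)&(H<80)&(S>110),'orange':(H>5)&(H<16)&(S>175)&(V>150),'brown':(H>3)&(H<14)&(S>120)&(S<195)&(V>50),
       'blue':(H>105)&(H<125)&(S>150)&(V>90),'white':(S<40)&(V>165)}[n]
    return m
def fitblock(d,n,x,y,yaw,z=0.0,r=45,dbg=None,shadow=False):
    L,W=DIM[n]; S=4; c=proj(d,[[x,y,z+.03]])[0].round().astype(int); x0,y0=max(c[0]-r,0),max(c[1]-r,0)
    im=d['img'][y0:y0+2*r,x0:x0+2*r]; m=mask(im,n).astype(np.uint8)
    m=cv2.resize(m,None,fx=S,fy=S,interpolation=cv2.INTER_NEAREST)
    def ren(p):
        M=np.zeros(m.shape,np.uint8)
        for b,v in((box(p[0],p[1],p[2],L,W,z,z+.03),1),(box(p[0],p[1],p[2],.044,.014,z+.03,z+.056),0)):
            q=(proj(d,b)-[x0,y0]+.5)*S-.5; cv2.fillConvexPoly(M,cv2.convexHull(q.round().astype(np.int32)),v)
        return M
    def cost(p): M=ren(p); return 1-(M&m).sum()/max((M|m).sum(),1)
    best=None
    for dy in(-.15,0,.15):
        r_=minimize(cost,[x,y,yaw+dy],method='Nelder-Mead',options=dict(initial_simplex=np.array([x,y,yaw+dy])+np.array([[0,0,0],[.006,0,0],[0,.006,0],[0,0,.12]]),xatol=2e-4,fatol=1e-4))
        if best is None or r_.fun<best.fun: best=r_
    if dbg:
        o=cv2.resize(im,None,fx=S,fy=S)[:,:,::-1].copy(); cs,_=cv2.findContours(ren(best.x),cv2.RETR_LIST,cv2.CHAIN_APPROX_NONE); cv2.drawContours(o,cs,-1,(255,0,255),1); cv2.imwrite('pics/'+dbg+'.png',o)
    return best.x,1-best.fun
E
cat > fit6.py <<'E'
from h import *
w=ld('w6'); px={'orange':(207,61),'brown':(211,141),'green':(272,141),'blue':(340,161),'white':(270,200)}
ims=[]
for n,p in px.items():
    g=atz(w,[p],.03)[0]; x,i=fitblock(w,n,g[0],g[1],0,dbg='f_'+n); print(n,x.round(4),round(np.degrees(x[2]),1),'iou',round(i,3)); ims.append(cv2.imread('pics/f_'+n+'.png'))
cv2.imwrite('pics/f6.png',cv2.resize(np.hstack([cv2.resize(q,(360,360)) for q in ims]),(800,160)))
E
python3 fit6.py
```

```text
orange [ 0.6465 -0.2077  0.1361] 7.8 iou 0.05
brown [ 0.527  -0.2081  0.0033] 0.2 iou 0.839
green [ 0.5275 -0.3042 -0.1131] -6.5 iou 0.907
blue [ 0.4948 -0.4176  0.1665] 9.5 iou 0.792
white [ 0.4181 -0.3062  0.1728] 9.9 iou 0.22
```

View pics/f6.png

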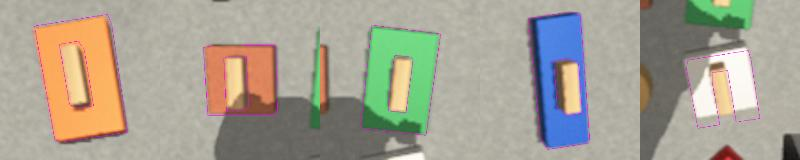

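```bash
python3 - <<'E'
from h import *
w=ld('w6');h=cv2.cvtColor(w['img'],cv2.COLOR_RGB2HSV)
for nm,pts in {'orange':[(192,50),(215,80),(228,93),(204,58)],'white':[(258,190),(285,195),(262,215),(288,210),(270,205)],'blue':[(330,140),(350,188),(327,150),(352,195)],'floor':[(300,30),(240,165),(370,120)],'brown':[(198,130),(225,155)]}.items():
    print(nm,[h[y,x].tolist() for x,y in pts])
E
sed -i "s/'orange':(H>5)&(H<16)&(S>175)&(V>150)/'orange':(H>5)\&(H<14)\&(S>150)\&(V>120)/; s/'blue':(H>105)&(H<125)&(S>150)&(V>90)/'blue':(H>105)\&(H<125)\&(S>150)\&(V>50)/; s/'white':(S<40)&(V>165)/'white':(S<25)\&(V>150)/" h.py; python3 fit6.py
```

```text
orange [[14, 164, 252], [16, 157, 252], [23, 19, 178], [21, 95, 247]]
white [[22, 29, 169], [26, 7, 252], [24, 10, 249], [21, 10, 250], [19, 95, 243]]
blue [[109, 165, 230], [109, 176, 220], [109, 182, 73], [109, 183, 224]]
floor [[26, 19, 185], [26, 20, 104], [23, 22, 184]]
brown [[9, 149, 222], [9, 145, 127]]
orange [ 0.6463 -0.2056  0.1546] 8.9 iou 0.116
brown [ 0.527  -0.2081  0.0033] 0.2 iou 0.839
green [ 0.5275 -0.3042 -0.1131] -6.5 iou 0.907
blue [ 0.4949 -0.4177  0.1481] 8.5 iou 0.824
white [ 0.3876 -0.3111  0.1134] 6.5 iou 0.215
```

View pics/f6.png

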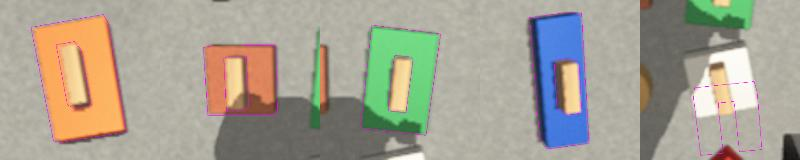

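```bash
sed -i "s/'orange':(H>5)&(H<14)&(S>150)/'orange':(H>5)\&(H<18)\&(S>140)/; s/'white':(S<25)&(V>150)/'white':(S<15)\&(V>190)/" h.py; python3 fit6.py
```

```text
orange [ 0.6453 -0.2066  0.1631] 9.3 iou 0.899
brown [ 0.527  -0.2081  0.0033] 0.2 iou 0.839
green [ 0.5275 -0.3042 -0.1131] -6.5 iou 0.907
blue [ 0.4949 -0.4177  0.1481] 8.5 iou 0.824
white [ 0.4256 -0.3044  0.2486] 14.2 iou 0.558
```

View pics/f6.png

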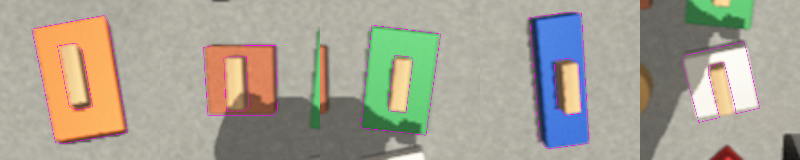

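```bash
python3 - <<'E'
from h import *
G={'orange':(.6453,-.2066,.163),'brown':(.527,-.2081,0),'green':(.5275,-.3042,-.113),'blue':(.4949,-.4177,.148),'white':(.4256,-.3044,.2)}
for n in ('green','blue','brown','orange'):
  for z in (-.01,0,.01):
    o=[]
    for f in ('w1','w2','w6'):
        d=ld(f); c=proj(d,[[G[n][0],G[n][1],.03]])[0]
        if not(40<c[0]<470 and 40<c[1]<230): continue
        x,i=fitblock(d,n,*G[n],z=z); o.append(f+str(x.round(4).tolist())+f' {i:.2f}')
    print(n,z,o)
E
```

```text
green -0.01 ['w1[0.527, -0.3057, -0.0982] 0.95', 'w2[0.5252, -0.3195, -0.0928] 0.85', 'w6[0.5264, -0.3043, -0.0906] 0.94']
green 0 ['w1[0.5265, -0.306, -0.1034] 0.92', 'w2[0.5259, -0.3098, -0.1091] 0.83', 'w6[0.5273, -0.304, -0.1087] 0.91']
green 0.01 ['w1[0.5264, -0.3055, -0.1189] 0.88', 'w2[0.5264, -0.3047, -0.0919] 0.79', 'w6[0.5288, -0.3041, -0.0961] 0.86']
blue -0.01 ['w1[0.4939, -0.422, 0.1675] 0.89', 'w6[0.4933, -0.4204, 0.1705] 0.86']
blue 0 ['w1[0.4942, -0.4195, 0.1598] 0.86', 'w6[0.4945, -0.4177, 0.1547] 0.82']
blue 0.01 ['w1[0.4943, -0.4168, 0.1548] 0.81', 'w6[0.4966, -0.4146, 0.1879] 0.78']
brown -0.01 ['w1[0.5277, -0.208, -0.0033] 0.90', 'w2[0.5266, -0.2171, -0.0164] 0.71', 'w6[0.5265, -0.2061, 0.0037] 0.90']
brown 0 ['w1[0.5273, -0.2105, -0.0062] 0.84', 'w2[0.5272, -0.2113, -0.0212] 0.69', 'w6[0.5274, -0.2081, 0.0038] 0.84']
brown 0.01 ['w1[0.5264, -0.2122, 0.0223] 0.78', 'w2[0.5285, -0.2054, -0.041] 0.64', 'w6[0.5281, -0.2109, 0.0031] 0.78']
orange -0.01 ['w2[0.6462, -0.2155, 0.1459] 0.75', 'w6[0.6473, -0.2051, 0.1569] 0.94']
orange 0 ['w2[0.6447, -0.2092, 0.1553] 0.72', 'w6[0.6454, -0.2064, 0.1674] 0.90']
orange 0.01 ['w2[0.643, -0.205, 0.1737] 0.68', 'w6[0.6438, -0.2086, 0.1764] 0.85']
```

The heights agree across views, with all soles at z≈0. I'll grasp orange first: from the candidates at (207,61) in w6, it is the only orange block.

```bash
python3 -c "
from h import *
delta(.645,-.207,.12,.162)"
```

```text
ee [ 0.5059 -0.2866  0.336 ] toolx yaw deg 0.55 tilt z [ 0.001  0.001 -1.   ] shift tool [ 0.1396 -0.0781  0.2162] t 7.03
turn tool rotvec [-0.0007 -0.0012 -0.1523] shift after turn [ 0.1501 -0.0561  0.216 ]
```

```bash
python3 -m inch '[[[0,0,-0.076],[0,0,0],120],[[0,0,-0.076],[0,0,0],120],[[0,0,0],[0.0214,-0.008,0.01],120],[[0,0,0],[0.0214,-0.008,0.032],120],[[0,0,0],[0.0214,-0.008,0.032],120],[[0,0,0],[0.0214,-0.008,0.032],120],[[0,0,0],[0.0214,-0.008,0.032],120],[[0,0,0],[0.0214,-0.008,0.032],120],[[0,0,0],[0.0216,-0.008,0.032],120],[[0,0,0],[0,0,0.015],120],[[0,0,0],[0,0,0],120],[[0,0,0],[0,0,0],120]]'
python3 -c "
from h import *
save('wrist','w7');delta(.645,-.207,.033,.162)"
```

```text
t: 8.03
ee_pos: [0.6454, -0.2011, 0.119]
orientation: [-3.128, -0.264, -0.0]
force: [-0.3, -0.4, 0.6]
opening: 0.0452
ee [ 0.6458 -0.2025  0.1205] toolx yaw deg 9.58 tilt z [ 0.002  0.001 -1.   ] shift tool [-0.0018  0.0044  0.0875] t 8.08
turn tool rotvec [-0.0011 -0.0024  0.0052] shift after turn [-0.0015  0.0043  0.0875]
```

View pics/w7.png

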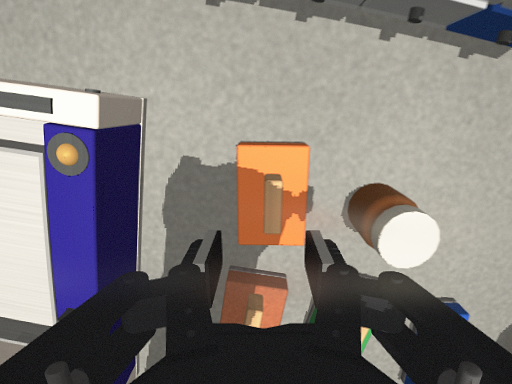

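```bash
python3 -c "
from h import *
x,i=fitblock(ld('w7'),'orange',.645,-.207,.162,r=75,dbg='f7');print(x,i);delta(x[0],x[1],.033,x[2])"
```

```text
[ 0.64454411 -0.20858963  0.1531134 ] 0.9417496988941202
ee [ 0.6458 -0.2025  0.1205] toolx yaw deg 9.58 tilt z [ 0.002  0.001 -1.   ] shift tool [-0.0025  0.0059  0.0875] t 8.08
turn tool rotvec [-0.0011 -0.0024  0.0141] shift after turn [-0.0022  0.0058  0.0875]
```

View pics/f7.png

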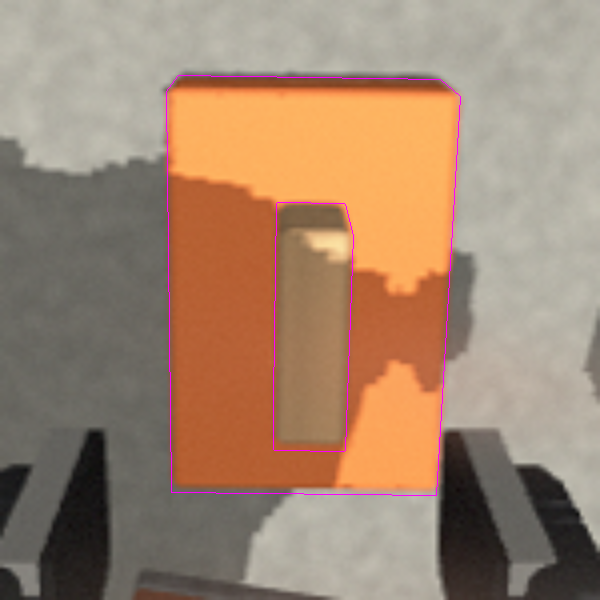

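```bash
python3 -m inch '[[[0,0,0.013],[-0.002,0.006,0.01],120],[[0,0,0],[0,0,0.025],120],[[0,0,0],[0,0,0.025],120],[[0,0,0],[0,0,0.018],120],[[0,0,0],[0,0,0.0095],120],[[0,0,0],[0,0,0],120],[[0,0,0],[0,0,0],120]]'
python3 -c "
from h import *
delta(.6445,-.2085,.033,.153);print(sense()['force'])"
```

```text
t: 8.67
ee_pos: [0.6445, -0.2107, 0.0328]
orientation: [-3.132, -0.238, -0.003]
force: [0.4, 0.1, 0.5]
opening: 0.045
ee [ 0.6445 -0.2107  0.0328] toolx yaw deg 8.7 tilt z [ 0.002  0.001 -1.   ] shift tool [ 0.0003 -0.0022 -0.0002] t 8.67
turn tool rotvec [-0.0003 -0.0021 -0.0012] shift after turn [ 0.0003 -0.0022 -0.0002]
[0.39508684 0.13669148 0.53627224]
```

```bash
python3 -m inch '[[[0,0,0],[0,-0.002,0],120],[[0,0,0],[0,0,0],255],[[0,0,0],[0,0,0],255],[[0,0,0],[0,0,0],255],[[0,0,0],[0,0,0],255],[[0,0,0],[0,0,0],255],[[0,0,0],[0,0,-0.01],255],[[0,0,0],[0,0,-0.025],255],[[0,0,0],[0,0,-0.04],255],[[0,0,0],[0,0,-0.04],255],[[0,0,0],[0,0,-0.04],255],[[0,0,0],[0,0,-0.03],255]]'
python3 -c "
from h import *
hd(.0535,-.0315,.24)"
```

```text
t: 9.67
ee_pos: [0.6441, -0.2082, 0.221]
orientation: [-3.132, -0.24, -0.006]
force: [1.1, 0.3, -0.7]
opening: 0.0131
target [0.5998 0.0221 0.24  ]
ee [ 0.6441 -0.2082  0.221 ] toolx yaw deg 8.76 tilt z [ 0.004  0.    -1.   ] shift tool [-0.0085 -0.2344 -0.019 ] t 9.67
turn tool rotvec [-1.000e-04 -3.800e-03  1.419e-01] shift after turn [-0.0417 -0.2308 -0.019 ]
```

```bash
python3 -m inch '[[[0,0,0.071],[0,0,-0.009],255],[[0,0,0.071],[0,0,-0.01],255],[[0,0,0],[-0.0052,-0.0289,0],255],[[0,0,0],[-0.0052,-0.0289,0],255],[[0,0,0],[-0.0052,-0.0289,0],255],[[0,0,0],[-0.0052,-0.0289,0],255],[[0,0,0],[-0.0052,-0.0289,0],255],[[0,0,0],[-0.0052,-0.0289,0],255],[[0,0,0],[-0.0052,-0.0289,0],255],[[0,0,0],[-0.0052,-0.0289,0],255],[[0,0,0],[0,0,0],255],[[0,0,0],[0,0,0],255]]'
python3 -c "
from h import *
save('wrist','w8');hd(.0535,-.0315,.0425)"
```

```text
t: 10.67
ee_pos: [0.5989, 0.025, 0.2366]
orientation: [-3.14, -0.024, -0.002]
force: [-0.3, -1.5, -1.6]
opening: 0.0129
target [0.5998 0.0221 0.0425]
ee [0.5993 0.0228 0.2364] toolx yaw deg 0.7 tilt z [ 0.001  0.    -1.   ] shift tool [0.0003 0.0008 0.1939] t 10.72
turn tool rotvec [-0.0005 -0.0011  0.0013] shift after turn [0.0006 0.0007 0.1939]
```

View pics/w8.png

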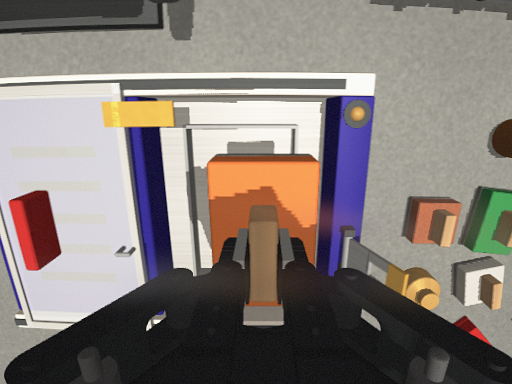

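```bash
python3 -c "
from h import *
w=ld('w8')
for dx in (-.004,0,.004): print(proj(w,box(.5993+dx,.0228,.0122,.09,.06,.2034,.2334))[[4,5,6,7]].round(1).tolist())"
python3 -c "
import cv2;a=cv2.imread('pics/w8.png');cv2.imwrite('pics/w8a.png',cv2.resize(a[130:260,180:340],None,fx=4,fy=4,interpolation=cv2.INTER_CUBIC))"
```

```text
[[314.6, 159.9], [324.4, 169.7], [219.0, 159.6], [210.4, 169.4]]
[[315.0, 153.5], [325.0, 162.2], [218.8, 153.3], [210.1, 161.9]]
[[315.4, 147.1], [325.6, 154.6], [218.6, 146.8], [209.9, 154.3]]
```

View pics/w8a.png

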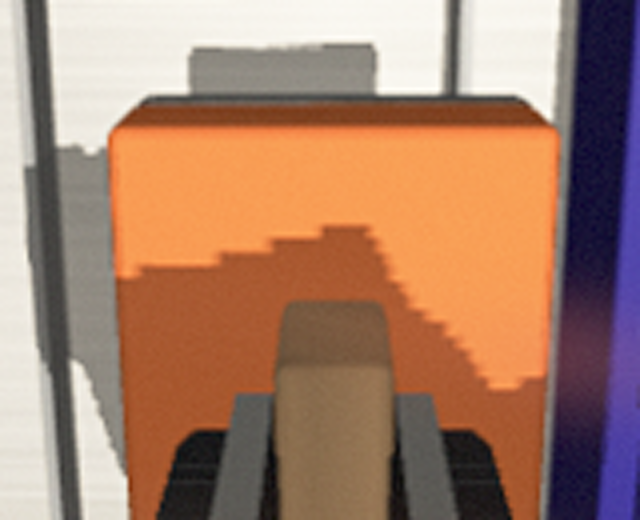

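```bash
cat >> h.py <<'E'
def overlay(fn,out,hp=None,crop=None,s=4,extra=()):
    hp=hp or HP; d=ld(fn); a=d['img'][:,:,::-1].copy(); a=cv2.resize(a,None,fx=s,fy=s,interpolation=cv2.INTER_CUBIC)
    R=lambda x,y,z:np.array([[x,y,z],[x,-y,z],[-x,-y,z],[-x,y,z]])
    L=[R(.102,.065,.008),R(.102,.065,.036),np.array([[.16,-.14,.08],[.16,.31,.08],[-.16,.31,.08],[-.16,-.14,.08]])]
    for i,l in enumerate(L):
        q=((proj(d,hoodW(hp,l))+.5)*s-.5).round().astype(np.int32); cv2.polylines(a,[q],True,[(255,0,255),(0,200,0),(0,0,255)][i],1)
    for b in extra:
        q=((proj(d,b)+.5)*s-.5).round().astype(np.int32); cv2.polylines(a,[cv2.convexHull(q)],True,(255,255,0),1)
    if crop: x0,y0,x1,y1=crop; a=a[y0*s:y1*s,x0*s:x1*s]
    cv2.imwrite('pics/'+out+'.png',a)
E
python3 -c "
from h import *
overlay('w8','ov8',crop=(170,70,370,220))
overlay('w5','ov5',crop=(170,10,400,260),s=3,extra=())"
```

```text
(no output)
```

View pics/ov8.png

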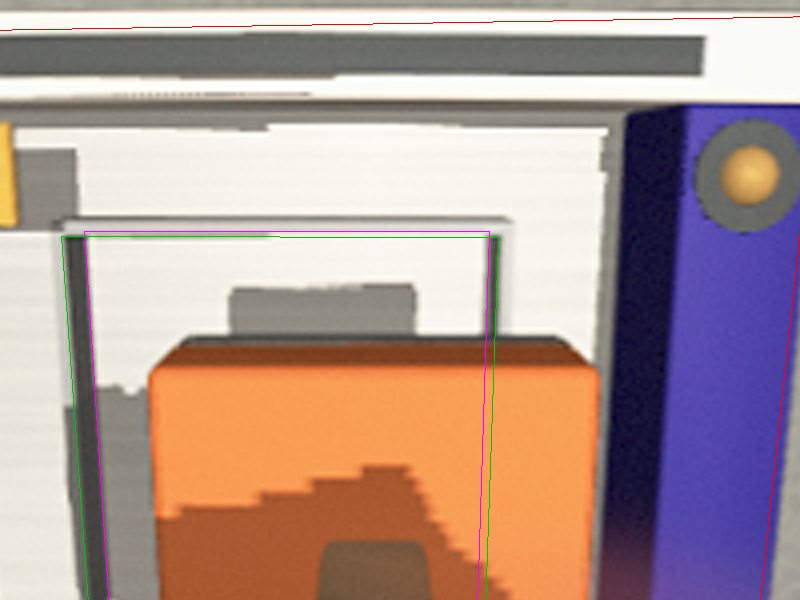

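View pics/ov5.png

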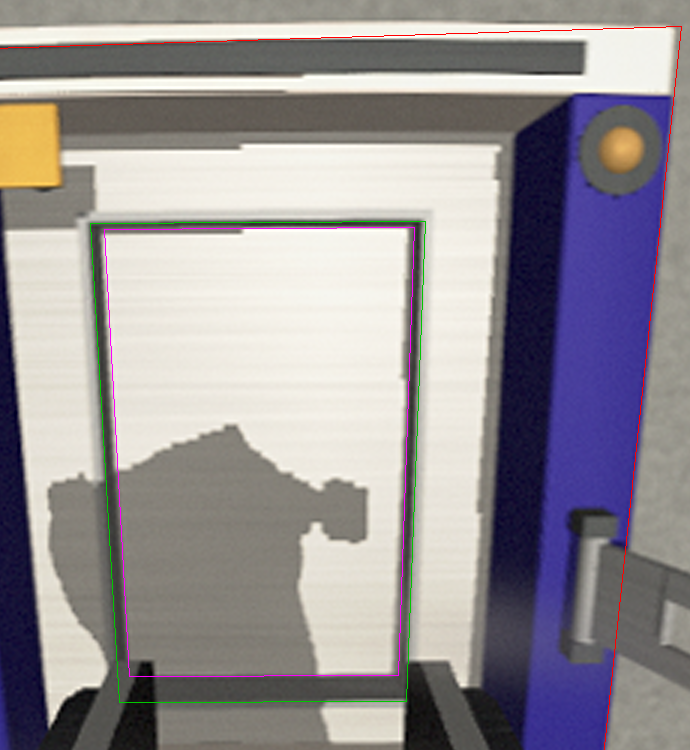

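The overlay matches the tray to about 1 mm. Lowering orange.

```bash
python3 -m inch '[[[0,0,0],[0.0004,0.0008,0.03],255],[[0,0,0],[0,0,0.035],255],[[0,0,0],[0,0,0.035],255],[[0,0,0],[0,0,0.03],255],[[0,0,0],[0,0,0.02],255],[[0,0,0],[0,0,0.015],255],[[0,0,0],[0,0,0],255],[[0,0,0],[0,0,0],255]]'
python3 -c "
from h import *
hd(.0535,-.0315,.0425);print(sense()['force'])"
```

```text
t: 11.38
ee_pos: [0.5998, 0.0204, 0.0704]
orientation: [-3.141, -0.014, 0.001]
force: [0.3, 0.1, -0.4]
opening: 0.0127
target [0.5998 0.0221 0.0425]
ee [0.5998 0.0204 0.0704] toolx yaw deg 0.52 tilt z [-0.001  0.    -1.   ] shift tool [ 0.0001 -0.0017  0.0279] t 11.38
turn tool rotvec [-0.0004  0.0008 -0.0019] shift after turn [ 0.     -0.0017  0.0279]
[ 0.31981286  0.08332028 -0.41395957]
```

```bash
python3 -m inch '[[[0,0,-0.002],[0,-0.0017,0],255],[[0,0,0],[0,0,0.008],255],[[0,0,0],[0,0,0.008],255],[[0,0,0],[0,0,0.006],255],[[0,0,0],[0,0,0.004],255],[[0,0,0],[0,0,0.0015],255],[[0,0,0],[0,0,0],255]]'
python3 -c "
from h import *
hd(.0535,-.0315,.0425);print(sense()['force'])"
```

```text
t: 11.97
ee_pos: [0.5998, 0.0236, 0.0429]
orientation: [-3.141, -0.02, -0.0]
force: [0.1, 0.2, -1.7]
opening: 0.0129
target [0.5998 0.0221 0.0425]
ee [0.5998 0.0236 0.0429] toolx yaw deg 0.74 tilt z [ 0.     0.001 -1.   ] shift tool [0.0001 0.0015 0.0004] t 11.97
turn tool rotvec [-0.0009 -0.      0.0019] shift after turn [0.0001 0.0015 0.0004]
[ 0.11488335  0.23795073 -1.71616554]
```

```bash
python3 -m inch '[[[0,0,0],[0,0,0],150],[[0,0,0],[0,0,0],150],[[0,0,0],[0,0,0],150],[[0,0,0],[0,0,-0.01],150],[[0,0,0],[0,0,-0.03],150],[[0,0,0],[0,0,-0.04],150],[[0,0,0],[0,0.005,-0.04],150],[[0,0,0],[0,0.005,-0.04],120],[[0,0,0],[0,0.005,-0.03],120],[[0,0,0],[0,0,0],120],[[0,0,0],[0,0,0],120]]'
python3 -c "
from h import *
a=sense()['ee_pos'];save('wrist','w9');print(a,sense()['ee_pos'])
x,i=fitblock(ld('w9'),'orange',.5998,.0221,.011,z=.008,r=60,dbg='f9');print(x,i)
overlay('w9','ov9',crop=(130,40,390,250),s=3)
hx=hoodW([0,0,-HP[2]],[[x[0]-HP[0],x[1]-HP[1],0]]);print('hood',hx,x[2]-HP[2])"
```

```text
t: 12.88
ee_pos: [0.6013, 0.0081, 0.2367]
orientation: [-3.141, -0.019, -0.01]
force: [-1.0, -0.0, -0.5]
opening: 0.0451
[0.60125457 0.00813271 0.23673748] [0.60015238 0.00826972 0.23460771]
[0.59940648 0.02386469 0.0225112 ] 0.9216873449131514
hood [[ 0.05308277 -0.02972101  0.        ]] 0.011511195857026871
```

View pics/ov9.png

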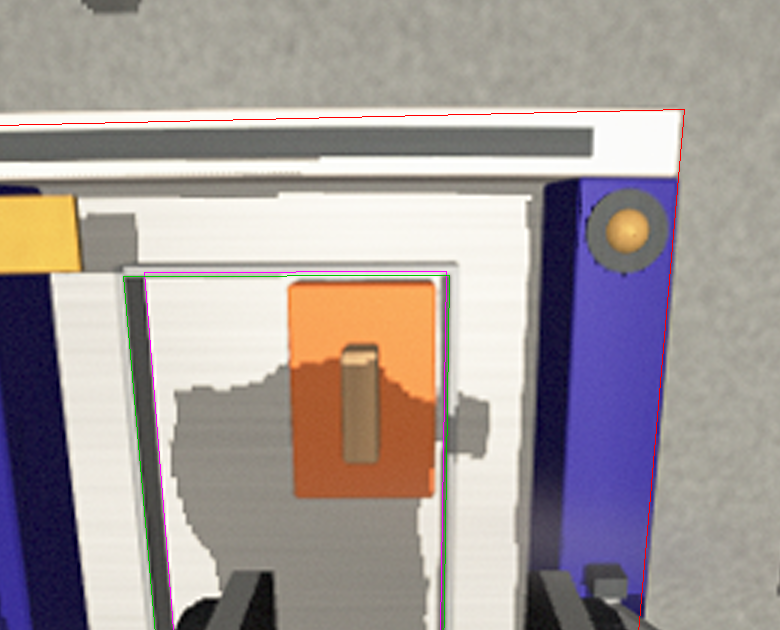

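View pics/f9.png

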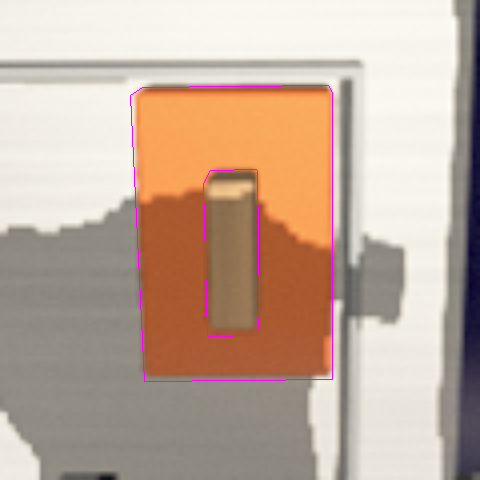

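```bash
python3 -c "
from h import *
delta(.527,-.305,.14,-.105)"
```

```text
ee [0.6002 0.0083 0.2346] toolx yaw deg 0.72 tilt z [ 0.003  0.001 -1.   ] shift tool [-0.0773  0.3124  0.0942] t 12.93
turn tool rotvec [-0.0009 -0.0028  0.1175] shift after turn [-0.0399  0.3192  0.0946]
```

```bash
python3 -m inch '[[[0,0,0.1175],[0,0,-0.02],120],[[0,0,0],[-0.004,0.035,0],120],[[0,0,0],[-0.004,0.036,0],120],[[0,0,0],[-0.004,0.036,0],120],[[0,0,0],[-0.004,0.036,0],120],[[0,0,0],[-0.004,0.036,0.005],120],[[0,0,0],[-0.004,0.036,0.015],120],[[0,0,0],[-0.004,0.036,0.02],120],[[0,0,0],[-0.004,0.035,0.02],120],[[0,0,0],[-0.004,0.033,0.022],120],[[0,0,0],[-0.004,0,0.03],120],[[0,0,0],[0,0,0],120]]'
cat > look.py <<'E'
# usage: look.py color x y yaw picname
import sys
from h import *
n,x,y,yaw,fn=sys.argv[1],*map(float,sys.argv[2:5]),sys.argv[5]
d=save('wrist',fn); v,i=fitblock(d,n,x,y,yaw,r=70,dbg='f_'+fn); print(n,v.round(4),round(i,3)); delta(v[0],v[1],.033,v[2])
E
python3 look.py green .527 -.305 -.105 w10
```

```text
t: 13.93
ee_pos: [0.5213, -0.3054, 0.1338]
orientation: [-3.132, 0.171, 0.016]
force: [-0.4, 0.6, -0.1]
opening: 0.0454
green [ 0.5273 -0.3043 -0.1147] 0.871
ee [ 0.5238 -0.3038  0.1369] toolx yaw deg -6.08 tilt z [-0.007  0.005 -1.   ] shift tool [0.0043 0.0006 0.1038] t 13.98
turn tool rotvec [-0.0046  0.0074  0.0086] shift after turn [3.600e-03 1.000e-04 1.039e-01]
```

View pics/w10.png

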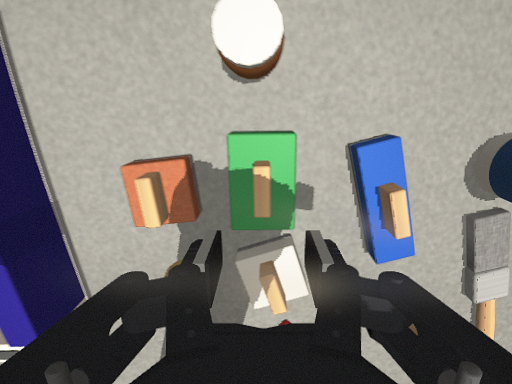

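View pics/f_w10.png

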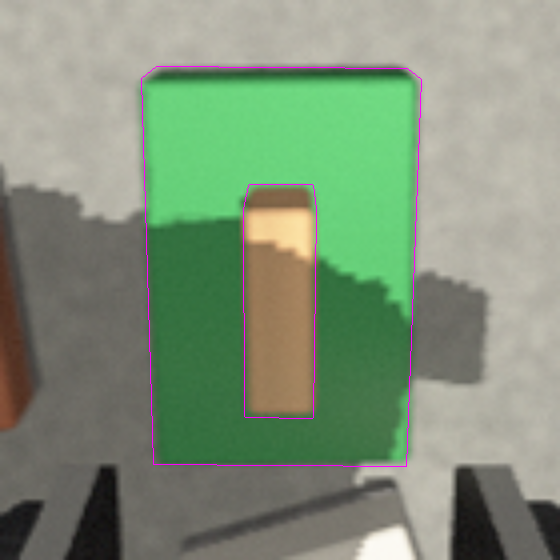

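```bash
python3 -m inch '[[[0,0,0.009],[0.003,0,0.02],120],[[0,0,0],[0,0,0.03],120],[[0,0,0],[0,0,0.025],120],[[0,0,0],[0,0,0.018],120],[[0,0,0],[0,0,0.01],120],[[0,0,0],[0,0,0],120],[[0,0,0],[0,0,0],120]]'
python3 -c "
from h import *
delta(.5272,-.3045,.033,-.112);print(sense()['force'])"
```

```text
t: 14.57
ee_pos: [0.5312, -0.304, 0.039]
orientation: [-3.135, 0.176, -0.002]
force: [0.4, -0.2, 0.4]
opening: 0.0453
ee [ 0.5312 -0.304   0.039 ] toolx yaw deg -6.43 tilt z [ 0.002  0.001 -1.   ] shift tool [-0.0039  0.001   0.0059] t 14.57
turn tool rotvec [-0.0014 -0.0015 -0.0002] shift after turn [-0.0039  0.0009  0.006 ]
[ 0.41478834 -0.17639914  0.44981614]
```

```bash
python3 -m inch '[[[0,0,0],[-0.0038,0.001,0.006],120],[[0,0,0],[0,0,0],120],[[0,0,0],[0,0,0],255],[[0,0,0],[0,0,0],255],[[0,0,0],[0,0,0],255],[[0,0,0],[0,0,0],255],[[0,0,0],[0,0,0],255]]'
python3 -c "
from h import *
delta(.5272,-.3045,.033,-.112);print(sense()['force'])"
```

```text
t: 15.15
ee_pos: [0.5267, -0.3056, 0.0328]
orientation: [-3.136, 0.179, -0.003]
force: [-1.5, -0.2, 7.0]
opening: 0.0127
ee [ 0.5267 -0.3056  0.0328] toolx yaw deg -6.52 tilt z [ 0.002  0.    -1.   ] shift tool [ 0.0004 -0.0012 -0.0002] t 15.15
turn tool rotvec [-0.0006 -0.0018 -0.0018] shift after turn [ 0.0004 -0.0012 -0.0002]
[-1.52964659 -0.16433044  6.9658022 ]
```

```bash
python3 -m inch '[[[0,0,0],[0,0,-0.015],255],[[0,0,0],[0,0,-0.035],255],[[0,0,0],[0,0,-0.04],255],[[0,0,0],[0,0,-0.04],255],[[0,0,0],[0,0,-0.04],255],[[0,0,0],[0,0,-0.037],255],[[0,0,0],[0,0,0],255]]'
python3 -c "
from h import *
hd(.0535,.0330,.24)"
```

```text
t: 15.73
ee_pos: [0.5293, -0.307, 0.2473]
orientation: [3.133, -0.179, 0.018]
force: [1.1, -0.9, -2.2]
opening: 0.0131
target [0.5991 0.0866 0.24  ]
ee [ 0.5293 -0.307   0.2473] toolx yaw deg -6.52 tilt z [ 0.012 -0.005 -1.   ] shift tool [ 0.0246 -0.3989  0.0063] t 15.73
turn tool rotvec [ 0.004  -0.0118 -0.1249] shift after turn [ 0.0742 -0.3927  0.0073]
```

```bash
python3 -m inch '[[[0,0,-0.063],[0,0,0],255],[[0,0,-0.062],[0.0,-0.01,0],255],[[0,0,0],[0.007,-0.0385,0],255],[[0,0,0],[0.0075,-0.0385,0],255],[[0,0,0],[0.0075,-0.0385,0],255],[[0,0,0],[0.0075,-0.0385,0],255],[[0,0,0],[0.0075,-0.0385,0],255],[[0,0,0],[0.0075,-0.0385,0],255],[[0,0,0],[0.0075,-0.0385,0],255],[[0,0,0],[0.0075,-0.0385,0],255],[[0,0,0],[0.0075,-0.0385,0],255],[[0,0,0],[0.007,-0.0285,0],255]]'
python3 -m inch '[[[0,0,0],[0,0,0],255],[[0,0,0],[0,0,0],255],[[0,0,0],[0,0,0],255]]'
python3 -c "
from h import *
save('wrist','w11')
hd(.0535,.0330,.072)"
```

```text
t: 16.73
ee_pos: [0.5957, 0.0844, 0.239]
orientation: [-3.139, -0.022, -0.0]
force: [1.0, 0.7, -1.8]
opening: 0.0128
t: 16.98
ee_pos: [0.596, 0.0795, 0.2386]
orientation: [-3.141, -0.018, 0.001]
force: [1.5, -0.8, -1.8]
opening: 0.0127
target [0.5991 0.0866 0.072 ]
ee [0.5961 0.0787 0.2388] toolx yaw deg 0.56 tilt z [-0. -0. -1.] shift tool [ 0.0031 -0.0079  0.1668] t 17.03
turn tool rotvec [ 0.0001  0.0001 -0.0012] shift after turn [ 0.0031 -0.0079  0.1668]
```

View pics/w11.png

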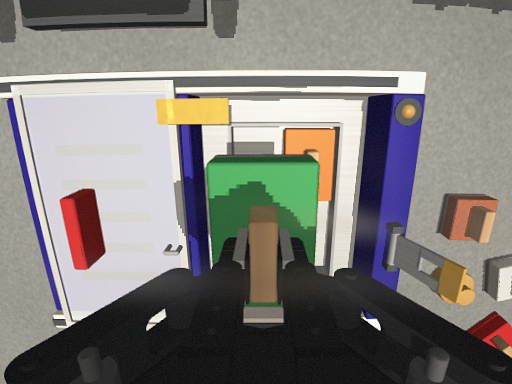

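```bash
python3 -m inch '[[[0,0,-0.001],[0.003,-0.008,0.01],255],[[0,0,0],[0,0,0.035],255],[[0,0,0],[0,0,0.035],255],[[0,0,0],[0,0,0.035],255],[[0,0,0],[0,0,0.03],255],[[0,0,0],[0,0,0.022],255],[[0,0,0],[0,0,0],255],[[0,0,0],[0,0,0],255],[[0,0,0],[0,0,0],255]]'
python3 -c "
from h import *
hd(.0535,.0330,.0425)"
```

```text
t: 17.78
ee_pos: [0.6004, 0.0884, 0.0737]
orientation: [-3.14, -0.018, -0.004]
force: [0.3, -0.4, -2.0]
opening: 0.013
target [0.5991 0.0866 0.0425]
ee [0.6004 0.0884 0.0737] toolx yaw deg 0.67 tilt z [ 0.003  0.001 -1.   ] shift tool [-0.0013  0.0018  0.0312] t 17.78
turn tool rotvec [-0.0014 -0.0027  0.0006] shift after turn [-0.0013  0.0018  0.0312]
```

```bash
python3 -m inch '[[[0,0,0],[-0.001,0.0018,0],255],[[0,0,0],[0,0,0],255],[[0,0,0],[0,0,0],255]]'
python3 -c "
from h import *
hd(.0535,.0330,.0425)"
```

```text
t: 18.03
ee_pos: [0.5992, 0.0864, 0.074]
orientation: [-3.141, -0.019, -0.005]
force: [-0.0, -0.1, -2.3]
opening: 0.0125
target [0.5991 0.0866 0.0425]
ee [0.5992 0.0864 0.074 ] toolx yaw deg 0.68 tilt z [ 0.003  0.001 -1.   ] shift tool [-0.0002 -0.0002  0.0315] t 18.03
turn tool rotvec [-0.001  -0.0034  0.0008] shift after turn [-0.0001 -0.0002  0.0315]
```

```bash
python3 -m inch '[[[0,0,0],[0,0,0.008],255],[[0,0,0],[0,0,0.008],255],[[0,0,0],[0,0,0.008],255],[[0,0,0],[0,0,0.005],255],[[0,0,0],[0,0,0.002],255],[[0,0,0],[0,0,0],255]]'
python3 -c "
from h import *
hd(.0535,.0330,.0425);print(sense()['force'])"
```

```text
t: 18.53
ee_pos: [0.598, 0.0867, 0.041]
orientation: [-3.141, -0.02, 0.0]
force: [-0.1, 0.1, -2.7]
opening: 0.013
target [0.5991 0.0866 0.0425]
ee [0.598  0.0867 0.041 ] toolx yaw deg 0.71 tilt z [-0.     0.001 -1.   ] shift tool [ 0.0011  0.0001 -0.0015] t 18.53
turn tool rotvec [-0.0007  0.0002  0.0015] shift after turn [ 0.0011  0.0001 -0.0015]
[-0.13262679  0.09605693 -2.71525646]
```

Clean insertion with no contact force. I'll release and check.

```bash
python3 -m inch '[[[0,0,0],[0,0,0],160],[[0,0,0],[0,0,0],160],[[0,0,0],[0,0,0],160],[[0,0,0],[0,0,-0.01],160],[[0,0,0],[0,0,-0.03],160],[[0,0,0],[0,0,-0.04],160],[[0,0,0],[0,0.01,-0.04],120],[[0,0,0],[0,0.02,-0.04],120],[[0,0,0],[0,0.01,-0.035],120],[[0,0,0],[0,0,0],120],[[0,0,0],[0,0,0],120]]'
cat > chk.py <<'E'
import sys
from h import *
fn=sys.argv[1]; d=save('wrist',fn); ims=[]
P={'orange':(.0535,-.031,0),'green':(.0535,.032,0),'blue':(-.015,0,1.571),'white':(-.0685,-.0315,0),'brown':(-.0685,.0315,0)}
for n in sys.argv[2:]:
    h=P[n]; w=hoodW(HP,[[h[0],h[1],.03]])[0]; x,i=fitblock(d,n,w[0],w[1],HP[2]+h[2],z=.008,r=60)
    hx=hoodW([0,0,-HP[2]],[[x[0]-HP[0],x[1]-HP[1],0]])[0]; print(n,'hood mm',(hx[:2]*1e3).round(1),'yaw',round(np.degrees(x[2]-HP[2]),1),round(i,3))
overlay(fn,'ov_'+fn,crop=(110,40,370,250),s=3)
E
python3 chk.py w12 orange green
```

```text
t: 19.45
ee_pos: [0.6002, 0.0472, 0.2373]
orientation: [-3.14, -0.017, -0.011]
force: [-0.2, 1.1, -0.3]
opening: 0.0453
orange hood mm [ 53.5 -30. ] yaw 0.9 0.932
green hood mm [52.2 33.3] yaw -0.3 0.911
```

View pics/ov_w12.png

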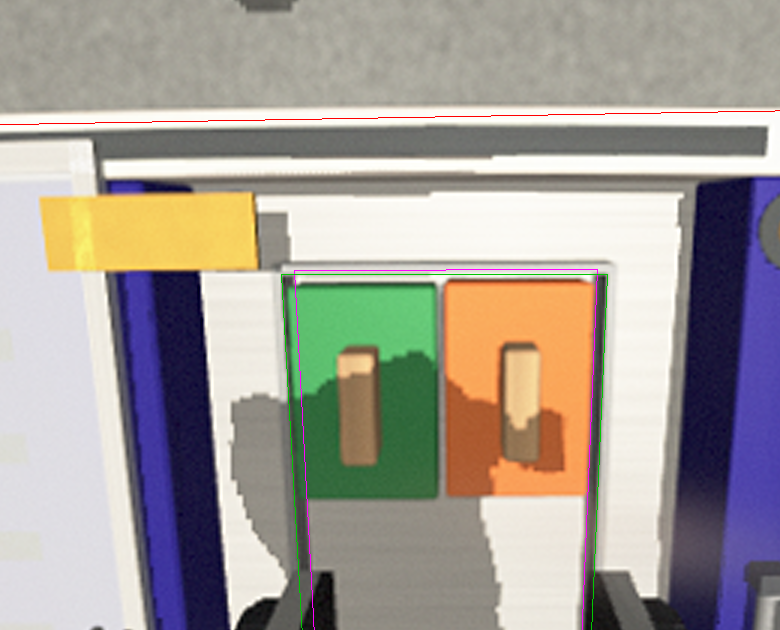

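```bash
python3 -c "
from h import *
print(sense()['q'].round(3));delta(.494,-.4185,.14,.155)"
```

```text
[ 0.154  0.4   -0.423  1.634  0.177  1.142 -1.871]
ee [0.599  0.0477 0.2351] toolx yaw deg 0.67 tilt z [ 0.003  0.001 -1.   ] shift tool [-0.1108  0.465   0.0943] t 19.5
turn tool rotvec [-0.0008 -0.0034 -0.1433] shift after turn [-0.1757  0.4444  0.0951]
```

```bash
python3 -c "
from h import *
print(atz(ld('w1'),[(408,108)],.02), atz(ld('w1'),[(478,108)],.17),atz(ld('w6'),[(486,168)],.17),atz(ld('w6'),[(425,152)],.03))"
python3 -m inch '[[[0,0,-0.072],[0,0,-0.015],120],[[0,0,-0.071],[0,0.01,-0.01],120],[[0,0,0],[-0.014,0.037,0],120],[[0,0,0],[-0.015,0.0375,0],120],[[0,0,0],[-0.015,0.0375,0],120],[[0,0,0],[-0.015,0.0375,0],120],[[0,0,0],[-0.015,0.0375,0],120],[[0,0,0],[-0.015,0.0375,0],120],[[0,0,0],[-0.015,0.0375,0],120],[[0,0,0],[-0.015,0.0375,0.01],120],[[0,0,0],[-0.015,0.0375,0.01],120],[[0,0,0],[-0.015,0.0375,0.01],120]]'
python3 -m inch '[[[0,0,0],[-0.015,0.037,0.015],120],[[0,0,0],[-0.012,0.022,0.025],120],[[0,0,0],[0,0,0.025],120],[[0,0,0],[0,0,0.02],120],[[0,0,0],[0,0,0],120],[[0,0,0],[0,0,0],120],[[0,0,0],[0,0,0],120]]'
python3 look.py blue .494 -.4185 .155 w13
```

```text
[[ 0.5136535  -0.54551182  0.02      ]] [[ 0.51448271 -0.55183627  0.17      ]] [[ 0.51616214 -0.54712602  0.17      ]] [[ 0.51362243 -0.55266665  0.03      ]]
t: 20.5
ee_pos: [0.5093, -0.356, 0.2266]
orientation: [-3.13, -0.245, 0.001]
force: [1.4, -0.1, -1.1]
opening: 0.0449
t: 21.08
ee_pos: [0.4939, -0.416, 0.1441]
orientation: [-3.131, -0.246, -0.002]
force: [0.4, -0.5, 0.7]
opening: 0.0451
blue [ 0.4947 -0.4189  0.1556] 0.894
ee [ 0.4942 -0.4163  0.1448] toolx yaw deg 8.97 tilt z [ 0.002  0.    -1.   ] shift tool [-0.0002  0.0026  0.1118] t 21.13
turn tool rotvec [ 0.0002 -0.0025  0.0009] shift after turn [1.000e-04 2.600e-03 1.118e-01]
```

View pics/w13.png

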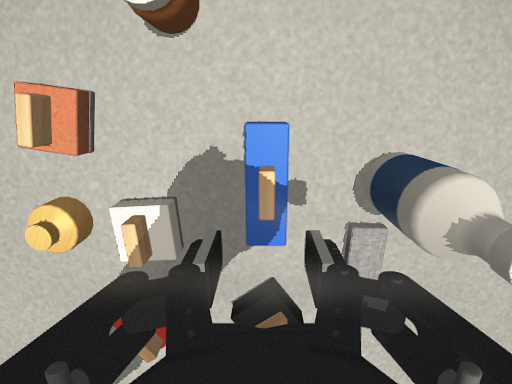

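View pics/f_w13.png

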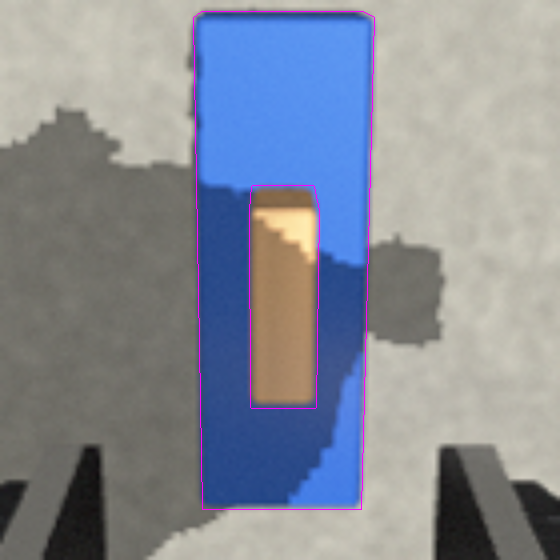

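```bash
python3 -m inch '[[[0,0,0.001],[0,0.0026,0.02],120],[[0,0,0],[0,0,0.03],120],[[0,0,0],[0,0,0.03],120],[[0,0,0],[0,0,0.02],120],[[0,0,0],[0,0,0.011],120],[[0,0,0],[0,0,0],120],[[0,0,0],[0,0,0],120],[[0,0,0],[0,0,0],120]]'
python3 -c "
from h import *
delta(.4945,-.4188,.034,.156);print(sense()['force'])"
```

```text
t: 21.8
ee_pos: [0.4949, -0.4199, 0.0347]
orientation: [3.131, 0.242, 0.005]
force: [0.5, -0.3, 0.3]
opening: 0.0451
ee [ 0.4949 -0.4199  0.0347] toolx yaw deg 8.86 tilt z [ 0.004 -0.001 -1.   ] shift tool [-0.0003 -0.0011  0.0007] t 21.8
turn tool rotvec [ 0.0015 -0.0033 -0.0014] shift after turn [-0.0003 -0.0011  0.0007]
[ 0.48515827 -0.34667388  0.33572438]
```

```bash
python3 -m inch '[[[0,0,0],[0,-0.001,0.0005],120],[[0,0,0],[0,0,0],255],[[0,0,0],[0,0,0],255],[[0,0,0],[0,0,0],255],[[0,0,0],[0,0,0],255],[[0,0,0],[0,0,0],255],[[0,0,0],[0,0,-0.015],255],[[0,0,0],[0,0,-0.035],255],[[0,0,0],[0,0,-0.04],255],[[0,0,0],[0,0,-0.04],255],[[0,0,0],[0,0,-0.04],255],[[0,0,0],[0,0,-0.04],255]]'
python3 -m inch '[[[0,0,-0.118],[0,0,0],255],[[0,0,-0.118],[0,0,0],255],[[0,0,-0.118],[0,0,0],255],[[0,0,-0.118],[0,0,0],255],[[0,0,-0.118],[0,0,0],255],[[0,0,-0.118],[0,0,0],255],[[0,0,-0.118],[0,0,0],255],[[0,0,-0.118],[0,0,0],255],[[0,0,-0.118],[0,0,0],255],[[0,0,-0.118],[0,0,0],255],[[0,0,-0.118],[0,0,0],255],[[0,0,-0.118],[0,0,0],255]]'
python3 -c "
from h import *
print(sense()['q'].round(2))
hd(-.016,0,.245,np.pi/2)"
```

```text
t: 22.8
ee_pos: [0.4927, -0.4179, 0.2436]
orientation: [-3.131, -0.242, -0.001]
force: [0.1, 0.1, -2.1]
opening: 0.0127
t: 23.8
ee_pos: [0.4928, -0.4182, 0.2415]
orientation: [-2.215, -2.227, -0.002]
force: [-0.4, -0.2, -1.6]
opening: 0.0128
[ 1.02  0.51 -0.58  1.5   0.28  1.22  0.41]
target [0.53   0.0528 0.245 ]
ee [ 0.4928 -0.4182  0.2415] toolx yaw deg 90.3 tilt z [ 0.     0.002 -1.   ] shift tool [ 0.4709  0.0397 -0.0028] t 23.8
turn tool rotvec [ 0.0001 -0.0016 -0.0057] shift after turn [ 0.4706  0.0424 -0.0035]
```

```bash
python3 -m inch '[[[0,0,-0.006],[0.02,0.002,-0.01],255],[[0,0,0],[0.04,0.0036,0],255],[[0,0,0],[0.04,0.0036,0],255],[[0,0,0],[0.04,0.0036,0],255],[[0,0,0],[0.04,0.0036,0],255],[[0,0,0],[0.04,0.0036,0],255],[[0,0,0],[0.04,0.0036,0],255],[[0,0,0],[0.04,0.0036,0],255],[[0,0,0],[0.04,0.0036,0],255],[[0,0,0],[0.04,0.0036,0],255],[[0,0,0],[0.04,0.0036,0],255],[[0,0,0],[0.04,0.0036,0],255]]'
python3 -m inch '[[[0,0,0],[0.008,0,0],255],[[0,0,0],[0,0,0],255],[[0,0,0],[0,0,0],255],[[0,0,0],[0,0,0],255]]'
python3 -c "
from h import *
save('wrist','w14')
hd(-.016,0,.072,np.pi/2)"
```

```text
t: 24.8
ee_pos: [0.5319, 0.0435, 0.2524]
orientation: [2.216, 2.227, 0.001]
force: [0.1, -0.4, -1.0]
opening: 0.0128
t: 25.13
ee_pos: [0.5323, 0.0482, 0.2521]
orientation: [2.217, 2.226, 0.0]
force: [-1.3, -1.5, -1.5]
opening: 0.0126
target [0.53   0.0528 0.072 ]
ee [0.5323 0.0479 0.2522] toolx yaw deg 90.18 tilt z [ 0.  0. -1.] shift tool [ 0.0049 -0.0024  0.1802] t 25.18
turn tool rotvec [ 0.0003 -0.0001 -0.0079] shift after turn [ 0.0049 -0.0023  0.1802]
```

View pics/w14.png

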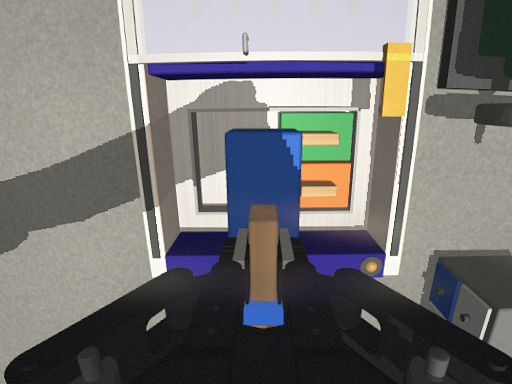

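```bash
python3 -c "
from h import *
w=ld('w14')
for d in (-.004,0,.004): print(d,proj(w,box(.5323,.0481+d,1.574,.12,.04,.2521-.034,.2521-.004))[[4,5,6,7]].round(1).tolist())"
python3 -c "
import cv2;a=cv2.imread('pics/w14.png');cv2.imwrite('pics/w14a.png',cv2.resize(a[110:230,200:330],None,fx=4,fy=4,interpolation=cv2.INTER_CUBIC))"
```

```text
-0.004 [[294.8, 135.2], [301.0, 140.5], [229.8, 135.2], [223.2, 140.5]]
0 [[295.0, 128.6], [301.3, 132.6], [229.6, 128.6], [223.0, 132.7]]
0.004 [[295.2, 121.9], [301.6, 124.6], [229.4, 121.9], [222.7, 124.7]]
```

View pics/w14a.png

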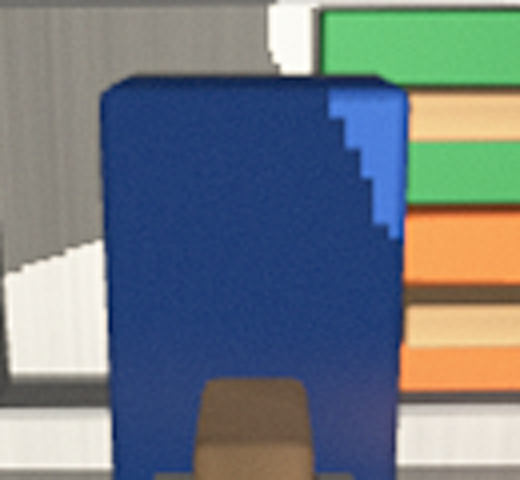

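```bash
python3 -m inch '[[[0,0,-0.007],[0.0045,-0.002,0.01],255],[[0,0,0],[0,0,0.04],255],[[0,0,0],[0,0,0.04],255],[[0,0,0],[0,0,0.04],255],[[0,0,0],[0,0,0.03],255],[[0,0,0],[0,0,0.02],255],[[0,0,0],[0,0,0],255],[[0,0,0],[0,0,0],255],[[0,0,0],[0,0,0],255]]'
python3 -c "
from h import *
save('wrist','w15')
hd(-.016,0,.0435,np.pi/2)"
```

```text
t: 25.93
ee_pos: [0.5312, 0.0545, 0.0735]
orientation: [2.208, 2.234, 0.004]
force: [-1.0, -0.4, -0.7]
opening: 0.013
target [0.53   0.0528 0.0435]
ee [0.5316 0.0546 0.074 ] toolx yaw deg 90.69 tilt z [ 0.003  0.001 -1.   ] shift tool [-0.0018 -0.0017  0.0305] t 25.98
turn tool rotvec [ 0.0034 -0.0013  0.001 ] shift after turn [-0.0017 -0.0016  0.0305]
```

View pics/w15.png

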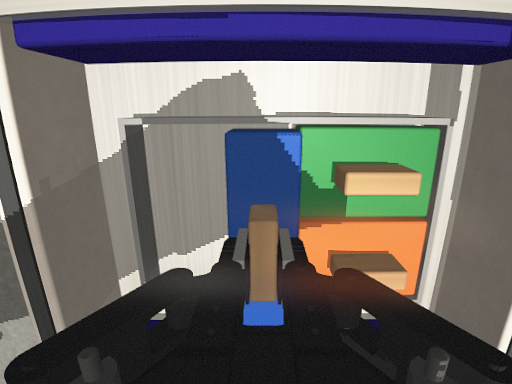

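```bash
python3 -m inch '[[[0,0,0],[-0.0017,-0.0016,0],255],[[0,0,0],[0,0,0],255],[[0,0,0],[0,0,0.008],255],[[0,0,0],[0,0,0.008],255],[[0,0,0],[0,0,0.007],255],[[0,0,0],[0,0,0],255]]'
python3 -c "
from h import *
print(sense()['force'])
hd(-.016,0,.0435,np.pi/2)"
```

```text
t: 26.48
ee_pos: [0.5278, 0.0525, 0.0477]
orientation: [-2.206, -2.234, 0.001]
force: [-0.3, -0.1, -1.1]
opening: 0.0125
[-0.25621611 -0.05363871 -1.05279787]
target [0.53   0.0528 0.0435]
ee [0.5278 0.0525 0.0477] toolx yaw deg 90.72 tilt z [-0.002  0.001 -1.   ] shift tool [0.0002 0.0022 0.0042] t 26.48
turn tool rotvec [-0.0017 -0.0007  0.0016] shift after turn [0.0003 0.0022 0.0042]
```

```bash
python3 -m inch '[[[0,0,0],[0,0.001,0.002],255],[[0,0,0],[0,0,0.002],255],[[0,0,0],[0,0,0],255],[[0,0,0],[0,0,0],160],[[0,0,0],[0,0,0],160],[[0,0,0],[0,0,0],160],[[0,0,0],[0,0,-0.01],160],[[0,0,0],[0,0,-0.03],160],[[0,0,0],[0,0,-0.04],160],[[0,0,0],[0,0,-0.04],120],[[0,0,0],[0,0,-0.04],120],[[0,0,0],[0,0,-0.04],120]]'
python3 -m inch '[[[0,0,0],[-0.04,0,0],120],[[0,0,0],[0,0,0],120],[[0,0,0],[0,0,0],120]]'
python3 chk.py w16 orange green blue
python3 -c "
from h import *
overlay('w16','ov_w16',crop=(130,70,390,260),s=3)"
```

```text
t: 27.48
ee_pos: [0.5292, 0.053, 0.2485]
orientation: [2.206, 2.236, 0.003]
force: [1.8, -0.5, 0.4]
opening: 0.0452
t: 27.73
ee_pos: [0.5306, 0.0104, 0.2471]
orientation: [2.21, 2.229, 0.003]
force: [0.8, -0.2, -0.7]
opening: 0.0456
orange hood mm [ 55.3 -30.1] yaw -0.8 0.911
green hood mm [52.8 33.7] yaw 0.1 0.939
blue hood mm [-15.9   0.3] yaw 89.8 0.912
```

View pics/ov_w16.png

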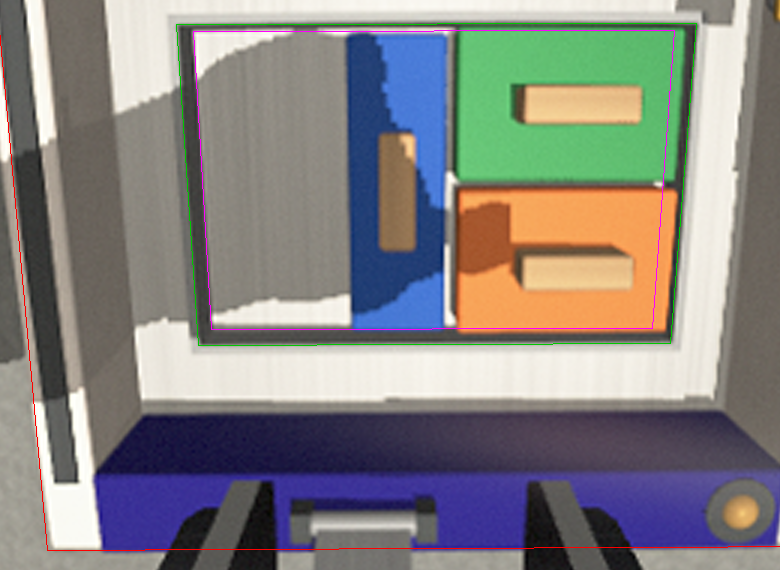

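```bash
python3 -m inch '[[[0,0,0.12],[0,0,0],120],[[0,0,0.12],[0,0,0],120],[[0,0,0.12],[0,0,0],120],[[0,0,0.12],[0,0,0],120],[[0,0,0.12],[0,0,0],120],[[0,0,0.12],[0,0,0],120],[[0,0,0.12],[0,0,0],120],[[0,0,0.12],[0,0,0],120],[[0,0,0.12],[0,0,0],120],[[0,0,0.12],[0,0,0],120],[[0,0,0.12],[0,0,0],120],[[0,0,0.12],[0,0,0],120]]'
python3 -c "
from h import *
print(sense()['q'].round(2));delta(.527,-.21,.14,0)"
```

```text
t: 28.78
ee_pos: [0.5298, 0.0143, 0.2455]
orientation: [-3.132, -0.219, -0.001]
force: [-0.8, -0.2, -0.5]
opening: 0.0451
[ 0.3   0.28 -0.51  1.78  0.15  1.12 -1.69]
ee [0.5298 0.0143 0.2455] toolx yaw deg 8.01 tilt z [ 0.     0.002 -1.   ] shift tool [-0.0341  0.2219  0.1051] t 28.78
turn tool rotvec [-0.0018 -0.0006  0.1398] shift after turn [-0.0028  0.2243  0.1055]
```

```bash
python3 -m inch '[[[0,0,0.07],[0,0,0],120],[[0,0,0.07],[0,0.01,-0.005],120],[[0,0,0],[0,0.036,0],120],[[0,0,0],[0,0.036,0],120],[[0,0,0],[0,0.036,0],120],[[0,0,0],[-0.003,0.036,0],120],[[0,0,0],[0,0.036,0.02],120],[[0,0,0],[0,0.034,0.03],120],[[0,0,0],[0,0,0.03],120],[[0,0,0],[0,0,0.03],120],[[0,0,0],[0,0,0],120],[[0,0,0],[0,0,0],120]]'
python3 look.py brown .527 -.21 0 w17
```

```text
t: 29.78
ee_pos: [0.5282, -0.2067, 0.1419]
orientation: [-3.138, -0.008, 0.003]
force: [0.4, -0.1, 0.5]
opening: 0.0455
brown [ 0.5257 -0.2099 -0.0039] 0.908
ee [ 0.5295 -0.2071  0.1436] toolx yaw deg 0.31 tilt z [ 0.001  0.002 -1.   ] shift tool [-0.004   0.003   0.1106] t 29.83
turn tool rotvec [-0.002  -0.0011  0.0093] shift after turn [-0.0038  0.0028  0.1106]
```

View pics/w17.png

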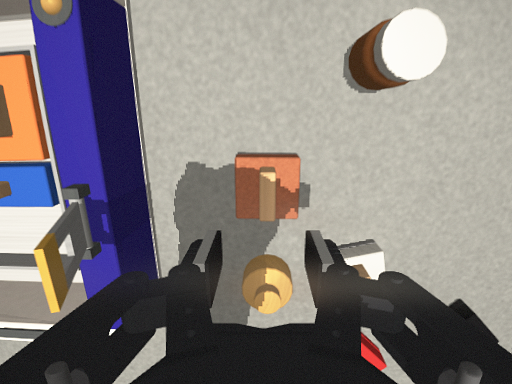

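View pics/f_w17.png

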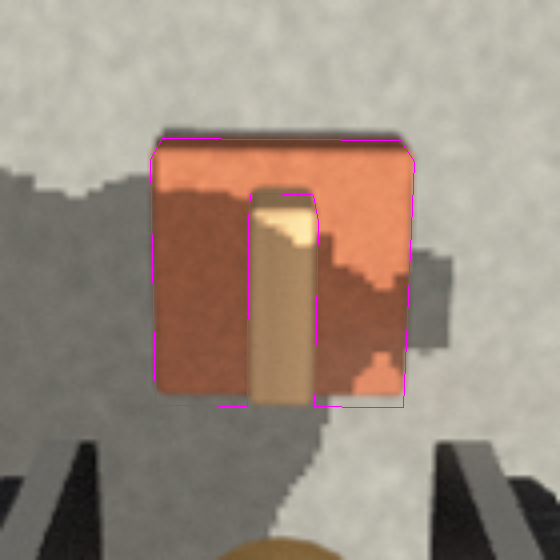

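```bash
python3 -m inch '[[[0,0,0.007],[-0.0023,0.0028,0.02],120],[[0,0,0],[0,0,0.03],120],[[0,0,0],[0,0,0.03],120],[[0,0,0],[0,0,0.02],120],[[0,0,0],[0,0,0.009],120],[[0,0,0],[0,0,0],120],[[0,0,0],[0,0,0],120],[[0,0,0],[0,0,0],120]]'
python3 -c "
from h import *
delta(.527,-.2098,.034,-.003);print(sense()['force'])"
```

```text
t: 30.5
ee_pos: [0.5283, -0.2114, 0.0359]
orientation: [3.141, -0.005, 0.007]
force: [0.3, 1.0, 0.3]
opening: 0.0451
ee [ 0.5283 -0.2114  0.0359] toolx yaw deg -0.19 tilt z [ 0.004 -0.    -1.   ] shift tool [-0.0013 -0.0015  0.0019] t 30.5
turn tool rotvec [ 0.0001 -0.0042 -0.0003] shift after turn [-0.0013 -0.0015  0.0019]
[0.30165461 0.95482833 0.28080244]
```

```bash
python3 -m inch '[[[0,0,0],[-0.0008,-0.001,0.0015],120],[[0,0,0],[0,0,0],255],[[0,0,0],[0,0,0],255],[[0,0,0],[0,0,0],255],[[0,0,0],[0,0,0],255],[[0,0,0],[0,0,0],255],[[0,0,0],[0,0,-0.015],255],[[0,0,0],[0,0,-0.035],255],[[0,0,0],[0,0,-0.04],255],[[0,0,0],[0,0,-0.04],255],[[0,0,0],[0,0,-0.04],255],[[0,0,0],[0,0,-0.045],255]]'
python3 -m inch '[[[0,0,0],[0,0,0],255],[[0,0,0],[0,0,0],255]]'
python3 -c "
from h import *
hd(-.069,.032,.255)"
```

```text
t: 31.5
ee_pos: [0.5247, -0.2101, 0.2452]
orientation: [-3.14, 0.006, 0.001]
force: [0.9, -0.4, -1.7]
opening: 0.013
t: 31.67
ee_pos: [0.5267, -0.2108, 0.2463]
orientation: [3.141, -0.006, 0.009]
force: [-0.1, 0.2, -2.1]
opening: 0.0129
target [0.4767 0.0842 0.255 ]
ee [ 0.5267 -0.2108  0.2463] toolx yaw deg -0.23 tilt z [ 0.005 -0.001 -1.   ] shift tool [-0.0511 -0.2948 -0.0093] t 31.67
turn tool rotvec [ 0.0011 -0.0054 -0.015 ] shift after turn [-0.0468 -0.2956 -0.0087]
```

```bash
python3 -m inch '[[[0,0,-0.015],[0,-0.015,-0.009],255],[[0,0,0],[-0.0058,-0.035,0],255],[[0,0,0],[-0.0058,-0.035,0],255],[[0,0,0],[-0.0058,-0.035,0],255],[[0,0,0],[-0.0058,-0.035,0],255],[[0,0,0],[-0.0058,-0.035,0],255],[[0,0,0],[-0.0058,-0.035,0],255],[[0,0,0],[-0.0058,-0.035,0],255],[[0,0,0],[-0.0058,-0.035,0],255],[[0,0,0],[0,0,0],255],[[0,0,0],[0,0,0],255],[[0,0,0],[0,0,0],255]]'
python3 -c "
from h import *
s=sense()['ee_pos'];w=save('wrist','w18')
for d in (-.004,0,.004): print(d,proj(w,box(s[0]+d,s[1],.011,.06,.06,s[2]-.034,s[2]-.004))[[4,5,6,7]].round(1).tolist())
hd(-.069,.032,.0435)"
python3 -c "
import cv2;a=cv2.imread('pics/w18.png');cv2.imwrite('pics/w18a.png',cv2.resize(a[120:260,170:360],None,fx=4,fy=4,interpolation=cv2.INTER_CUBIC))"
```

```text
t: 32.67
ee_pos: [0.4752, 0.0838, 0.2518]
orientation: [-3.141, -0.02, 0.003]
force: [0.2, 0.2, -0.9]
opening: 0.0127
-0.004 [[309.6, 183.0], [318.3, 197.0], [216.5, 183.0], [207.9, 197.0]]
0 [[310.0, 177.0], [318.8, 190.0], [216.3, 176.9], [207.6, 189.9]]
0.004 [[310.3, 170.9], [319.3, 182.8], [216.1, 170.8], [207.3, 182.7]]
target [0.4767 0.0842 0.0435]
ee [0.4755 0.0831 0.252 ] toolx yaw deg 0.62 tilt z [-0.001  0.    -1.   ] shift tool [ 0.0014 -0.001   0.2085] t 32.72
turn tool rotvec [-0.0003  0.0013 -0.0002] shift after turn [ 0.0012 -0.0011  0.2085]
```

View pics/w18a.png

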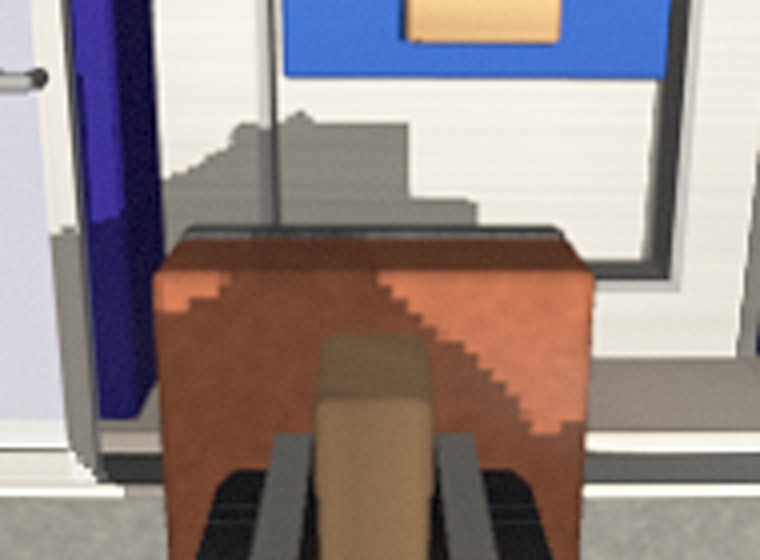

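```bash
python3 -m inch '[[[0,0,0],[0,-0.001,0.02],255],[[0,0,0],[0,0,0.04],255],[[0,0,0],[0,0,0.04],255],[[0,0,0],[0,0,0.04],255],[[0,0,0],[0,0,0.025],255],[[0,0,0],[0,0,0.013],255],[[0,0,0],[0,0,0],255],[[0,0,0],[0,0,0],255],[[0,0,0],[0,0,0],255]]'
python3 -c "
from h import *
hd(-.0695,.032,.0435)
save('wrist','w19')
hd(-.0695,.032,.0435)"
```

```text
t: 33.47
ee_pos: [0.477, 0.0848, 0.0759]
orientation: [-3.14, -0.016, -0.003]
force: [0.7, 0.6, -1.7]
opening: 0.0126
target [0.4762 0.0842 0.0435]
ee [0.477  0.0848 0.0759] toolx yaw deg 0.58 tilt z [ 0.002  0.001 -1.   ] shift tool [-0.0009  0.0005  0.0324] t 33.47
turn tool rotvec [-0.0011 -0.002  -0.0009] shift after turn [-0.0009  0.0005  0.0324]
target [0.4762 0.0842 0.0435]
ee [0.4772 0.0849 0.0762] toolx yaw deg 0.59 tilt z [ 0.003  0.001 -1.   ] shift tool [-0.0012  0.0007  0.0327] t 33.52
turn tool rotvec [-0.0011 -0.0029 -0.0007] shift after turn [-0.0011  0.0007  0.0327]
```

View pics/w19.png

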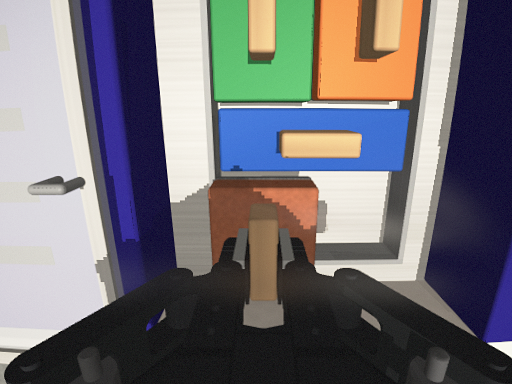

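```bash
python3 -m inch '[[[0,0,0],[-0.001,0.0007,0],255],[[0,0,0],[0,0,0.008],255],[[0,0,0],[0,0,0.008],255],[[0,0,0],[0,0,0.008],255],[[0,0,0],[0,0,0.005],255],[[0,0,0],[0,0,0],255]]'
python3 -c "
from h import *
print(sense()['force'])
hd(-.0695,.032,.0435)"
```

```text
t: 34.02
ee_pos: [0.4743, 0.0844, 0.0446]
orientation: [-3.141, -0.018, 0.002]
force: [0.7, 0.0, -1.2]
opening: 0.0127
[ 0.68697339  0.00373588 -1.16477771]
target [0.4762 0.0842 0.0435]
ee [0.4743 0.0844 0.0446] toolx yaw deg 0.67 tilt z [-0.001  0.001 -1.   ] shift tool [0.0019 0.0002 0.0011] t 34.02
turn tool rotvec [-0.0007  0.0014  0.0006] shift after turn [0.0019 0.0002 0.0011]
```

```bash
python3 -m inch '[[[0,0,0],[0.0005,0,0.001],255],[[0,0,0],[0,0,0],255],[[0,0,0],[0,0,0],160],[[0,0,0],[0,0,0],160],[[0,0,0],[0,0,0],160],[[0,0,0],[0,0,-0.01],160],[[0,0,0],[0,0,-0.03],160],[[0,0,0],[0,0,-0.04],160],[[0,0,0],[0,0,-0.04],120],[[0,0,0],[0,0,-0.04],120],[[0,0,0],[0,0,-0.045],120]]'
python3 -m inch '[[[0,0,0],[-0.01,0.02,0],120],[[0,0,0],[0,0,0],120],[[0,0,0],[0,0,0],120]]'
python3 chk.py w20 orange green blue brown
python3 -c "
from h import *
overlay('w20','ov_w20',crop=(130,0,390,260),s=3)
delta(.426,-.305,.14,.2)"
```

```text
t: 34.93
ee_pos: [0.4748, 0.0845, 0.2495]
orientation: [-3.14, -0.019, -0.002]
force: [1.1, -0.4, -0.2]
opening: 0.0453
t: 35.18
ee_pos: [0.4657, 0.0635, 0.2481]
orientation: [-3.141, -0.015, -0.005]
force: [0.2, 0.9, 0.0]
opening: 0.0452
orange hood mm [ 46.5 -34.9] yaw -0.1 0.924
green hood mm [52.8 33.2] yaw 0.3 0.951
blue hood mm [-18.1   0.3] yaw 88.2 0.933
brown hood mm [-69.7  33. ] yaw -0.4 0.874
ee [0.4656 0.0642 0.2474] toolx yaw deg 0.6 tilt z [ 0.002  0.001 -1.   ] shift tool [-0.0437  0.3688  0.107 ] t 35.23
turn tool rotvec [-0.0006 -0.0019 -0.1895] shift after turn [-0.1122  0.3539  0.1074]
```

View pics/ov_w20.png

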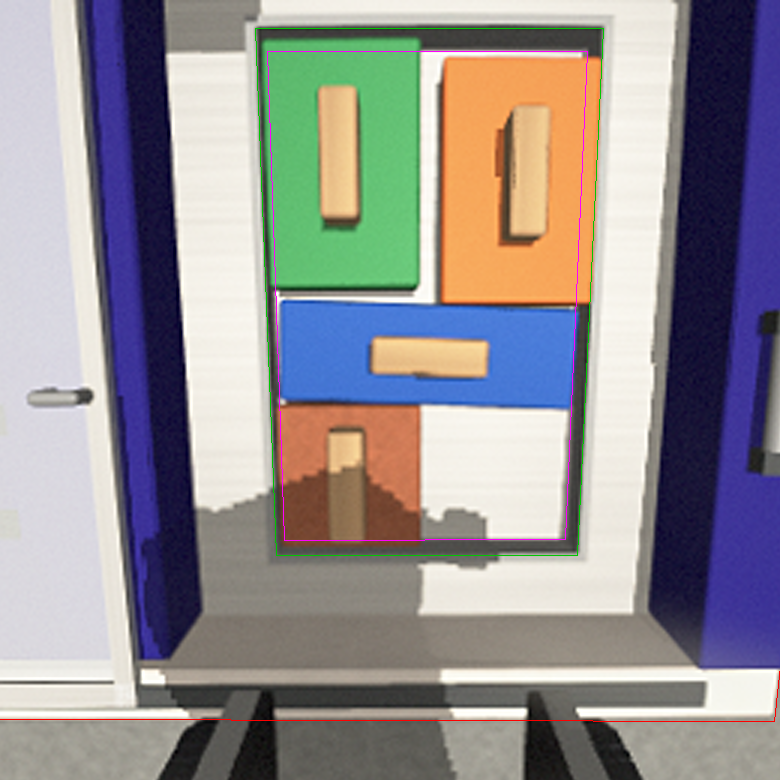

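Orange has been knocked to hood (46.5, −34.9) and has pushed blue slightly askew. I'll put orange back before fetching white.

```bash
python3 -c "
from h import *
hd(.0465,-.0349,.15,0)"
```

```text
target [0.5929 0.0186 0.15  ]
ee [0.4656 0.0642 0.2474] toolx yaw deg 0.6 tilt z [ 0.002  0.001 -1.   ] shift tool [0.1266 0.047  0.0976] t 35.23
turn tool rotvec [-0.0008 -0.0019 -0.0005] shift after turn [0.1268 0.047  0.0974]
```

```bash
python3 -m inch '[[[0,0,0],[0.025,0.009,0.005],160],[[0,0,0],[0.025,0.009,0.02],160],[[0,0,0],[0.025,0.009,0.025],160],[[0,0,0],[0.025,0.01,0.025],160],[[0,0,0],[0.0265,0.01,0.022],160],[[0,0,0],[0,0,0],160],[[0,0,0],[0,0,0],160],[[0,0,0],[0,0,0],160]]'
cat > lookh.py <<'E'
import sys
from h import *
n,hx,hy,yaw,fn=sys.argv[1],*map(float,sys.argv[2:5]),sys.argv[5]
w=hoodW(HP,[[hx,hy,.03]])[0]
d=save('wrist',fn); v,i=fitblock(d,n,w[0],w[1],HP[2]+yaw,z=.008,r=70,dbg='f_'+fn)
h=hoodW([0,0,-HP[2]],[[v[0]-HP[0],v[1]-HP[1],0]])[0]; print(n,'hood',h.round(4),'yaw',np.degrees(v[2]-HP[2]).round(1),round(i,3)); delta(v[0],v[1],.0425,v[2])
E
python3 lookh.py orange .0465 -.0349 0 w21
```

```text
t: 35.9
ee_pos: [0.5923, 0.0202, 0.1492]
orientation: [-3.139, -0.02, 0.001]
force: [0.1, 1.0, 0.5]
opening: 0.0318
orange hood [ 0.046  -0.0352  0.    ] yaw -0.2 0.923
ee [0.5925 0.0203 0.1502] toolx yaw deg 0.74 tilt z [ 0.001  0.002 -1.   ] shift tool [-0.0002  0.0021  0.1077] t 35.95
turn tool rotvec [-0.0019 -0.0009  0.0051] shift after turn [-1.000e-04  1.900e-03  1.077e-01]
```

View pics/w21.png

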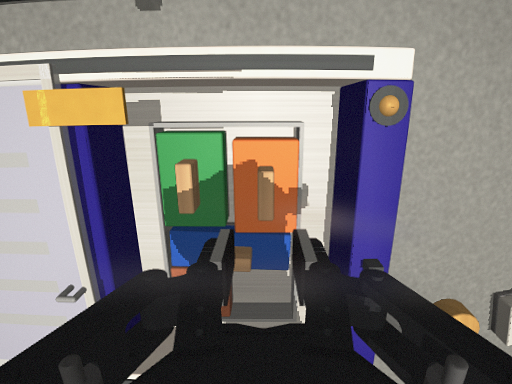

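View pics/f_w21.png

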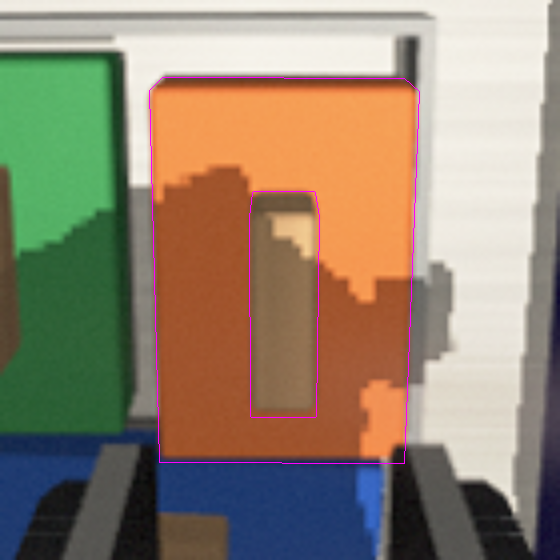

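```bash
python3 -m inch '[[[0,0,0.004],[0,0.0019,0.02],160],[[0,0,0],[0,0,0.03],160],[[0,0,0],[0,0,0.03],160],[[0,0,0],[0,0,0.018],160],[[0,0,0],[0,0,0.009],160],[[0,0,0],[0,0,0],160],[[0,0,0],[0,0,0],160],[[0,0,0],[0,0,0],255],[[0,0,0],[0,0,0],255],[[0,0,0],[0,0,0],255],[[0,0,0],[0,0,0],255]]'
python3 -c "
from h import *
print(sense()['force'])
hd(.054,-.0315,.0425)"
```

```text
t: 36.87
ee_pos: [0.5945, 0.0186, 0.0451]
orientation: [-3.139, -0.013, -0.007]
force: [-1.6, 4.6, 6.5]
opening: 0.0121
[-1.58690391  4.55474247  6.48508598]
target [0.6003 0.0221 0.0425]
ee [0.5945 0.0186 0.0451] toolx yaw deg 0.47 tilt z [ 0.005  0.003 -1.   ] shift tool [ 0.0059 -0.0034  0.0026] t 36.87
turn tool rotvec [-0.0025 -0.0048 -0.0028] shift after turn [ 0.0059 -0.0034  0.0026]
```

```bash
python3 -m inch '[[[0,0,0],[0,-0.002,-0.003],255],[[0,0,0],[0,-0.0017,-0.003],255],[[0,0,0],[0.004,0,0],255],[[0,0,0],[0.0035,0,0],255],[[0,0,0],[0,0,0],255],[[0,0,0],[0,0,0.003],255],[[0,0,0],[0,0,0.003],255],[[0,0,0],[0,0,0],255],[[0,0,0],[0,0,0],160],[[0,0,0],[0,0,0],160],[[0,0,0],[0,0,0],160]]'
python3 -m inch '[[[0,0,0],[0,0,-0.01],160],[[0,0,0],[0,0,-0.03],160],[[0,0,0],[0,0,-0.04],160],[[0,0,0],[-0.01,0,-0.03],160],[[0,0,0],[-0.03,0,-0.02],160],[[0,0,0],[-0.04,0,0],160],[[0,0,0],[-0.03,0,0],160],[[0,0,0],[0,0,0],160],[[0,0,0],[0,0,0],160]]'
python3 chk.py w22 orange green blue brown
python3 -c "
from h import *
overlay('w22','ov_w22',crop=(130,40,390,280),s=3)"
```

```text
t: 37.78
ee_pos: [0.6003, 0.0206, 0.0425]
orientation: [-3.141, -0.011, -0.001]
force: [0.0, -0.5, -0.8]
opening: 0.032
t: 38.53
ee_pos: [0.4894, 0.0195, 0.1736]
orientation: [3.141, 0.012, 0.003]
force: [0.6, -0.2, 0.6]
opening: 0.0315
orange hood mm [ 53.8 -33.2] yaw -0.1 0.965
green hood mm [53.5 32.9] yaw 0.4 0.935
blue hood mm [-18.4  -0.2] yaw 89.2 0.925
brown hood mm [-70.6  33.3] yaw -2.6 0.819
```

View pics/ov_w22.png

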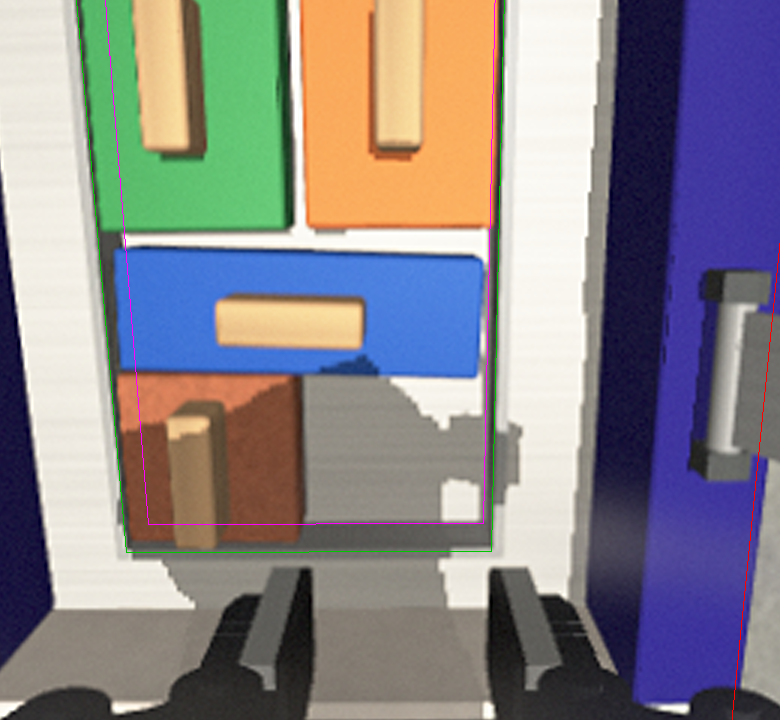

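```bash
python3 -c "
from h import *
hd(-.078,-.033,.06,0)"
```

```text
target [0.4684 0.0191 0.06  ]
ee [0.4908 0.0196 0.1736] toolx yaw deg 0.41 tilt z [ 0.003  0.001 -1.   ] shift tool [-0.0228  0.0004  0.1136] t 38.58
turn tool rotvec [-0.0005 -0.0028 -0.0039] shift after turn [-0.0225  0.0002  0.1136]
```

```bash
python3 -m inch '[[[0,0,-0.004],[-0.0225,0,0],255],[[0,0,0],[0,0,0.03],255],[[0,0,0],[0,0,0.03],255],[[0,0,0],[0,0,0.03],255],[[0,0,0],[0,0,0.023],255],[[0,0,0],[0,0,0],255],[[0,0,0],[0,0,0],255]]'
python3 -c "
from h import *
save('wrist','w23'); hd(-.078,-.033,.02,0)"
```

```text
t: 39.17
ee_pos: [0.4682, 0.0202, 0.059]
orientation: [-3.14, -0.018, 0.002]
force: [0.5, 0.0, 0.6]
opening: -0.0
target [0.4684 0.0191 0.02  ]
ee [0.469  0.0203 0.0601] toolx yaw deg 0.66 tilt z [ 0.001  0.002 -1.   ] shift tool [-0.0007  0.0012  0.0401] t 39.22
turn tool rotvec [-0.0017 -0.0009  0.0006] shift after turn [-0.0007  0.0011  0.0401]
```

View pics/w23.png

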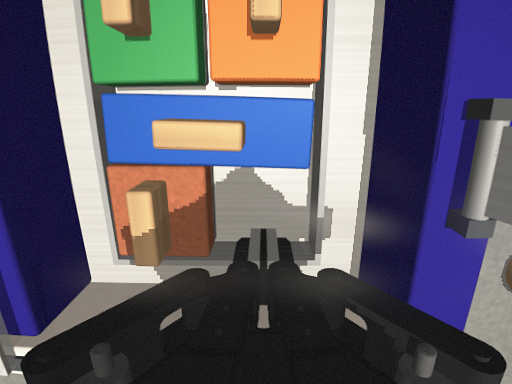

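```bash
python3 -m inch '[[[0,0,0],[0,0,0.02],255],[[0,0,0],[0,0,0.018],255],[[0,0,0],[0,0,0],255],[[0,0,0],[0.008,0,0],255],[[0,0,0],[0.008,0,0],255],[[0,0,0],[0.006,0,0],255],[[0,0,0],[0.004,0,0],255],[[0,0,0],[0,0,0],255],[[0,0,0],[0,0,0],255]]'
python3 -c "
from h import *
save('wrist','w24'); print(sense()['force']);hd(-.046,-.033,.022,0)"
```

```text
t: 39.97
ee_pos: [0.4945, 0.0201, 0.0221]
orientation: [-3.14, -0.017, -0.003]
force: [0.1, -0.2, 0.5]
opening: 0.0003
[-0.4979628  -0.4805189   0.12887674]
target [0.5004 0.0195 0.022 ]
ee [0.494  0.02   0.0219] toolx yaw deg 0.64 tilt z [ 0.001  0.001 -1.   ] shift tool [ 0.0063  0.0006 -0.0001] t 40.02
turn tool rotvec [-0.001  -0.0011  0.0002] shift after turn [ 0.0063  0.0006 -0.0001]
```

View pics/w24.png

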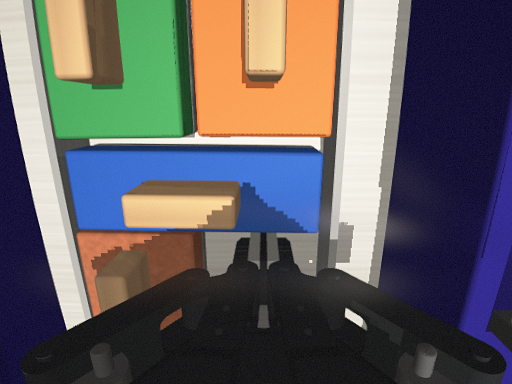

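```bash
python3 -m inch '[[[0,0,0],[0.003,0,0],255],[[0,0,0],[0.002,0,0],255],[[0,0,0],[0.0015,0,0],255],[[0,0,0],[0,0,0],255],[[0,0,0],[0,0,0],255]]'
python3 -c "
from h import *
save('wrist','w25'); print(sense()['force']);hd(-.046,-.033,.022,0)"
```

```text
t: 40.43
ee_pos: [0.5007, 0.0202, 0.0217]
orientation: [-3.14, -0.018, -0.002]
force: [-0.6, -0.2, -1.0]
opening: -0.0001
[ 0.14587021  0.34464911 -0.7421269 ]
target [0.5004 0.0195 0.022 ]
ee [0.5006 0.0202 0.0217] toolx yaw deg 0.65 tilt z [ 0.001  0.001 -1.   ] shift tool [-0.0002  0.0007 -0.0003] t 40.48
turn tool rotvec [-0.0011 -0.0011  0.0003] shift after turn [-0.0002  0.0007 -0.0003]
```

View pics/w25.png

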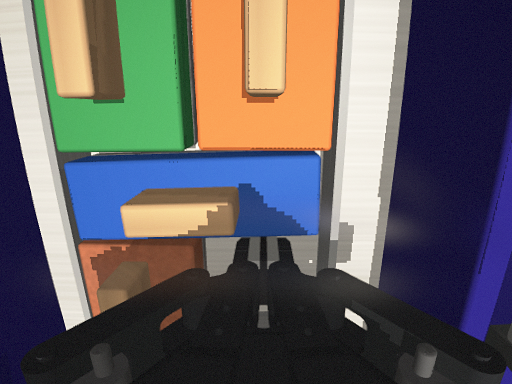

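```bash
python3 -m inch '[[[0,0,0],[-0.012,0,0],255],[[0,0,0],[-0.008,0,-0.02],255],[[0,0,0],[0,0,-0.04],255],[[0,0,0],[0,0,-0.04],120],[[0,0,0],[0,0,-0.04],120],[[0,0,0],[0,0,-0.04],120],[[0,0,0],[-0.03,0.015,-0.03],120],[[0,0,0],[0,0,0],120],[[0,0,0],[0,0,0],120]]'
python3 chk.py w26 orange green blue brown
python3 -c "
from h import *
overlay('w26','ov_w26',crop=(130,0,390,260),s=3);delta(.426,-.305,.14,.2)"
```

```text
t: 41.23
ee_pos: [0.4529, 0.0047, 0.2313]
orientation: [3.141, 0.015, 0.008]
force: [0.0, -0.5, -0.4]
opening: 0.0453
orange hood mm [ 55.7 -33. ] yaw -0.0 0.949
green hood mm [53.8 33.2] yaw 0.7 0.921
blue hood mm [-14.9   0.7] yaw 91.8 0.93
brown hood mm [-68.5  32.3] yaw -1.0 0.859
ee [0.4527 0.0051 0.2299] toolx yaw deg 0.59 tilt z [ 0.003  0.    -1.   ] shift tool [-0.0302  0.3098  0.0899] t 41.28
turn tool rotvec [ 0.0003 -0.0029 -0.1897] shift after turn [-0.0878  0.2986  0.0899]
```

View pics/ov_w26.png

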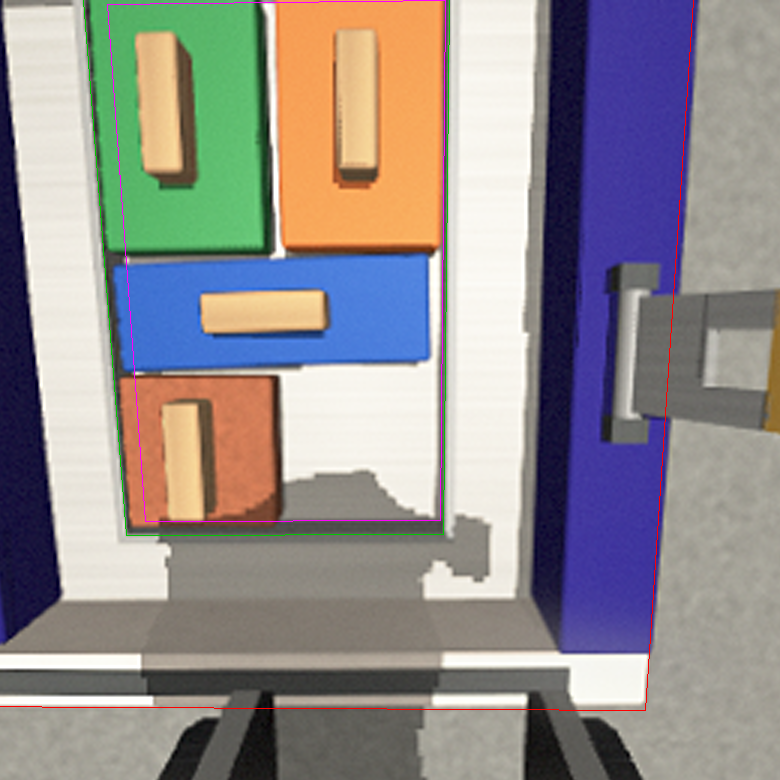

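```bash
python3 -m inch '[[[0,0,-0.095],[0,0,0],120],[[0,0,-0.095],[0,0,0],120],[[0,0,0],[-0.009,0.03,0],120],[[0,0,0],[-0.009,0.035,0],120],[[0,0,0],[-0.011,0.035,0],120],[[0,0,0],[-0.011,0.035,0],120],[[0,0,0],[-0.011,0.035,0],120],[[0,0,0],[-0.011,0.035,0.01],120],[[0,0,0],[-0.011,0.035,0.02],120],[[0,0,0],[-0.011,0.035,0.03],120],[[0,0,0],[-0.004,0.023,0.03],120],[[0,0,0],[0,0,0],120]]'
python3 -m inch '[[[0,0,0],[0,0,0],120],[[0,0,0],[0,0,0],120]]'
python3 look.py white .426 -.305 .2 w27
```

```text
t: 42.28
ee_pos: [0.4224, -0.3027, 0.1352]
orientation: [-3.12, -0.306, 0.012]
force: [-0.8, -0.1, -0.2]
opening: 0.0452
t: 42.45
ee_pos: [0.427, -0.2981, 0.1416]
orientation: [-3.122, -0.317, 0.0]
force: [0.2, 0.5, -0.2]
opening: 0.0451
white [ 0.4256 -0.3048  0.1637] 0.298
ee [ 0.4275 -0.298   0.1426] toolx yaw deg 11.65 tilt z [ 0.001  0.002 -1.   ] shift tool [-0.0033  0.0065  0.1096] t 42.5
turn tool rotvec [-0.0019 -0.0013  0.0396] shift after turn [-0.0029  0.0064  0.1096]
```

View pics/w27.png

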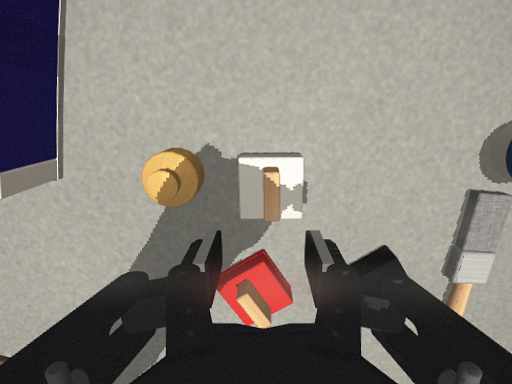

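View pics/f_w27.png

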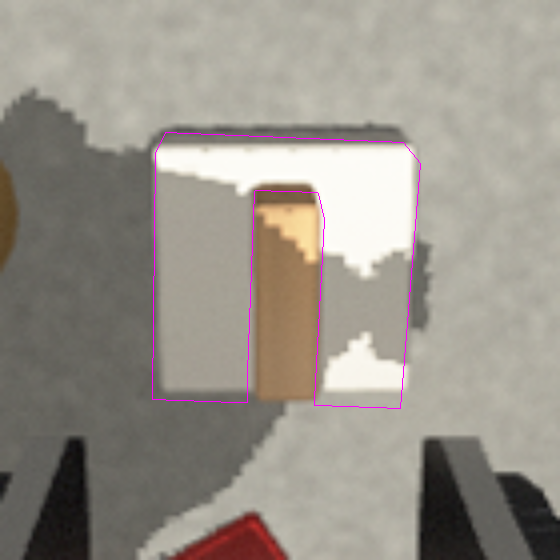

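```bash
python3 -c "
from h import *
w=ld('w27'); c=proj(w,[[.426,-.305,.03]])[0].round().astype(int)
P=cr([[156,146],[414,144],[407,390],[160,391]],4,[c[0]-70,c[1]-70])
H=[[.03,.03,.03],[.03,-.03,.03],[-.03,-.03,.03],[-.03,.03,.03]]
r=least_squares(lambda p:(proj(w,hoodW(p,H))-P).ravel(),[.426,-.305,.2]);print(r.x,r.fun.round(1));delta(r.x[0],r.x[1],.034,r.x[2])"
```

```text
[ 0.42880644 -0.30475279  0.2059976 ] [-1.1 -0.4  0.9 -0.1  0.4  0.4 -0.2  0.3]
ee [ 0.4275 -0.298   0.1426] toolx yaw deg 11.65 tilt z [ 0.001  0.002 -1.   ] shift tool [-0.0002  0.0071  0.1086] t 42.5
turn tool rotvec [-0.0019 -0.0013 -0.0027] shift after turn [-1.000e-04  6.900e-03  1.086e-01]
```

```bash
python3 -m inch '[[[0,0,-0.002],[0,0.0069,0.02],120],[[0,0,0],[0,0,0.03],120],[[0,0,0],[0,0,0.03],120],[[0,0,0],[0,0,0.02],120],[[0,0,0],[0,0,0.0075],120],[[0,0,0],[0,0,0],120],[[0,0,0],[0,0,0],120],[[0,0,0],[0,0,0],120]]'
python3 -c "
from h import *
delta(.4285,-.3047,.034,.205);print(sense()['force'])"
```

```text
t: 43.17
ee_pos: [0.4295, -0.3064, 0.0371]
orientation: [3.124, 0.32, 0.005]
force: [0.3, 0.3, 0.7]
opening: 0.0451
ee [ 0.4295 -0.3064  0.0371] toolx yaw deg 11.69 tilt z [ 0.003 -0.001 -1.   ] shift tool [-0.0006 -0.0018  0.003 ] t 43.17
turn tool rotvec [ 0.0012 -0.0032 -0.001 ] shift after turn [-0.0006 -0.0018  0.0031]
[0.33326415 0.31833192 0.7435939 ]
```

```bash
python3 -m inch '[[[0,0,0],[-0.0005,-0.0015,0.0028],120],[[0,0,0],[0,0,0],255],[[0,0,0],[0,0,0],255],[[0,0,0],[0,0,0],255],[[0,0,0],[0,0,0],255],[[0,0,0],[0,0,0],255],[[0,0,0],[0,0,-0.015],255],[[0,0,0],[0,0,-0.035],255],[[0,0,0],[0,0,-0.04],255],[[0,0,0],[0,0,-0.04],255],[[0,0,0],[0,0,-0.04],255],[[0,0,0],[0,0,-0.045],255]]'
python3 -m inch '[[[0,0,0.097],[0,0,0],255],[[0,0,0.097],[0,0,0],255],[[0,0,0],[0,0,0],255],[[0,0,0],[0,0,0],255]]'
python3 -c "
from h import *
hd(-.0685,-.0315,.25)"
```

```text
t: 44.17
ee_pos: [0.4264, -0.3045, 0.2458]
orientation: [-3.124, -0.319, -0.001]
force: [1.3, -1.5, -2.9]
opening: 0.0125
t: 44.5
ee_pos: [0.4267, -0.3047, 0.2438]
orientation: [-3.14, -0.019, -0.0]
force: [0.2, -0.3, -1.9]
opening: 0.0129
target [0.4779 0.0207 0.25  ]
ee [ 0.4267 -0.3047  0.2438] toolx yaw deg 0.7 tilt z [ 0.     0.001 -1.   ] shift tool [ 0.0551 -0.3248 -0.0057] t 44.5
turn tool rotvec [-0.0013 -0.0002  0.0013] shift after turn [ 0.0547 -0.3249 -0.0062]
```

```bash
python3 -m inch '[[[0,0,0],[0.004,-0.02,-0.006],255],[[0,0,0],[0.0056,-0.034,0],255],[[0,0,0],[0.0056,-0.034,0],255],[[0,0,0],[0.0056,-0.034,0],255],[[0,0,0],[0.0056,-0.034,0],255],[[0,0,0],[0.0056,-0.034,0],255],[[0,0,0],[0.0056,-0.034,0],255],[[0,0,0],[0.0056,-0.034,0],255],[[0,0,0],[0.0056,-0.034,0],255],[[0,0,0],[0.0056,-0.034,0],255],[[0,0,0],[0,0,0],255],[[0,0,0],[0,0,0],255]]'
python3 -m inch '[[[0,0,0],[0,0,0],255],[[0,0,0],[0,0,0],255]]'
python3 -c "
from h import *
s=sense()['ee_pos'];w=save('wrist','w28')
for d in (-.004,0,.004): print(d,proj(w,box(s[0]+d,s[1],.011,.06,.06,s[2]-.034,s[2]-.004))[[4,5,6,7]].round(1).tolist())
hd(-.0685,-.0315,.0435)"
python3 -c "
import cv2;a=cv2.imread('pics/w28.png');cv2.imwrite('pics/w28a.png',cv2.resize(a[120:260,170:360],None,fx=4,fy=4,interpolation=cv2.INTER_CUBIC))"
```

```text
t: 45.5
ee_pos: [0.4781, 0.0238, 0.2499]
orientation: [-3.14, -0.027, 0.0]
force: [1.4, -0.3, -1.5]
opening: 0.0126
t: 45.67
ee_pos: [0.4782, 0.0202, 0.25]
orientation: [-3.141, -0.014, 0.0]
force: [-0.4, -0.8, -1.2]
opening: 0.0131
-0.004 [[309.5, 183.0], [318.1, 196.9], [216.4, 183.2], [207.8, 197.2]]
0 [[309.8, 176.9], [318.6, 189.8], [216.2, 177.2], [207.4, 190.1]]
0.004 [[310.1, 170.8], [319.0, 182.6], [216.0, 171.1], [207.1, 182.9]]
target [0.4779 0.0207 0.0435]
ee [0.4783 0.0201 0.2501] toolx yaw deg 0.47 tilt z [ 0.     0.001 -1.   ] shift tool [-0.0004 -0.0005  0.2066] t 45.72
turn tool rotvec [-0.0006 -0.0001 -0.0028] shift after turn [-0.0004 -0.0006  0.2066]
```

View pics/w28a.png

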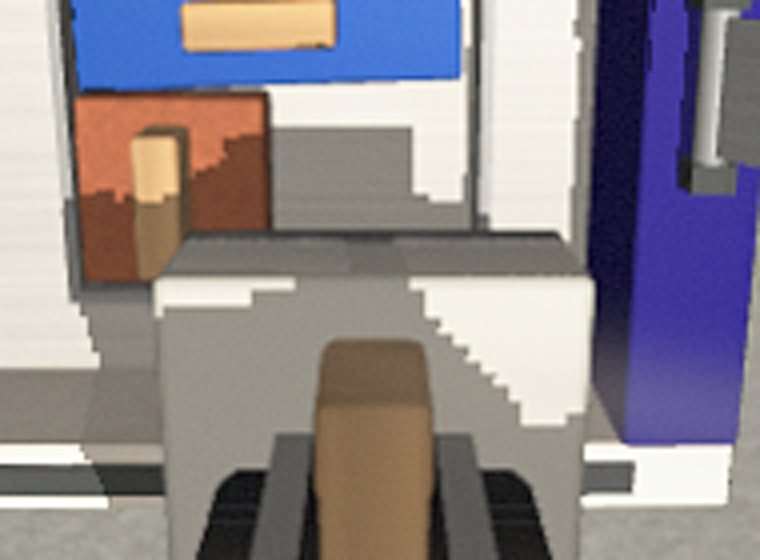

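```bash
python3 -m inch '[[[0,0,-0.002],[-0.0006,-0.0005,0.02],255],[[0,0,0],[0,0,0.04],255],[[0,0,0],[0,0,0.04],255],[[0,0,0],[0,0,0.04],255],[[0,0,0],[0,0,0.025],255],[[0,0,0],[0,0,0.012],255],[[0,0,0],[0,0,0],255],[[0,0,0],[0,0,0],255],[[0,0,0],[0,0,0],255]]'
python3 -c "
from h import *
save('wrist','w29')
hd(-.0685,-.0315,.0435)"
```

```text
t: 46.47
ee_pos: [0.4789, 0.0217, 0.0745]
orientation: [-3.141, -0.017, -0.004]
force: [-0.4, -0.4, -0.7]
opening: 0.013
target [0.4779 0.0207 0.0435]
ee [0.4791 0.0219 0.0748] toolx yaw deg 0.61 tilt z [ 0.003  0.001 -1.   ] shift tool [-0.0014  0.0011  0.0313] t 46.52
turn tool rotvec [-0.0009 -0.0033 -0.0004] shift after turn [-0.0013  0.0011  0.0313]
```

View pics/w29.png

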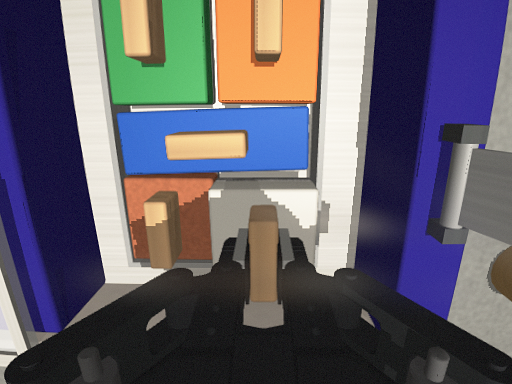

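```bash
python3 -m inch '[[[0,0,0],[-0.0008,0.0008,0],255],[[0,0,0],[0,0,0.008],255],[[0,0,0],[0,0,0.008],255],[[0,0,0],[0,0,0.008],255],[[0,0,0],[0,0,0.004],255],[[0,0,0],[0,0,0],255]]'
python3 -c "
from h import *
print(sense()['force'])
hd(-.0685,-.0315,.0435)"
```

```text
t: 47.02
ee_pos: [0.4764, 0.0214, 0.0442]
orientation: [-3.141, -0.018, 0.002]
force: [0.3, 0.5, -2.0]
opening: 0.0128
[ 0.30202467  0.53300338 -2.00991695]
target [0.4779 0.0207 0.0435]
ee [0.4764 0.0214 0.0442] toolx yaw deg 0.66 tilt z [-0.001  0.001 -1.   ] shift tool [0.0015 0.0007 0.0007] t 47.02
turn tool rotvec [-0.001   0.0013  0.0006] shift after turn [0.0015 0.0007 0.0007]
```

```bash
python3 -m inch '[[[0,0,0],[0,0,0.001],255],[[0,0,0],[0,0,0],255],[[0,0,0],[0,0,0],170],[[0,0,0],[0,0,0],170],[[0,0,0],[0,0,0],170],[[0,0,0],[0,0,-0.01],170],[[0,0,0],[0,0,-0.03],170],[[0,0,0],[0,0,-0.04],170],[[0,0,0],[0,0,-0.04],165],[[0,0,0],[0,-0.02,-0.04],165],[[0,0,0],[0,-0.02,-0.03],165],[[0,0,0],[0,0,0],165]]'
python3 -m inch '[[[0,0,0],[0,0,0],165],[[0,0,0],[0,0,0],165]]'
python3 chk.py w30 orange green blue brown white
python3 -c "
from h import *
overlay('w30','ov_w30',crop=(130,0,390,260),s=3)"
```

```text
t: 48.02
ee_pos: [0.4793, 0.0648, 0.2392]
orientation: [-3.138, -0.024, -0.019]
force: [0.4, 1.1, 0.4]
opening: 0.0301
t: 48.18
ee_pos: [0.4763, 0.0594, 0.232]
orientation: [-3.141, -0.018, -0.002]
force: [-0.7, -0.1, -1.5]
opening: 0.0303
orange hood mm [ 52.8 -33.5] yaw 0.0 0.947
green hood mm [52.7 32.8] yaw -0.1 0.96
blue hood mm [-15.1   0.5] yaw 91.5 0.93
brown hood mm [-70.5  32.5] yaw 0.1 0.9
white hood mm [-73.  -31.2] yaw -0.0 0.308
```

View pics/ov_w30.png

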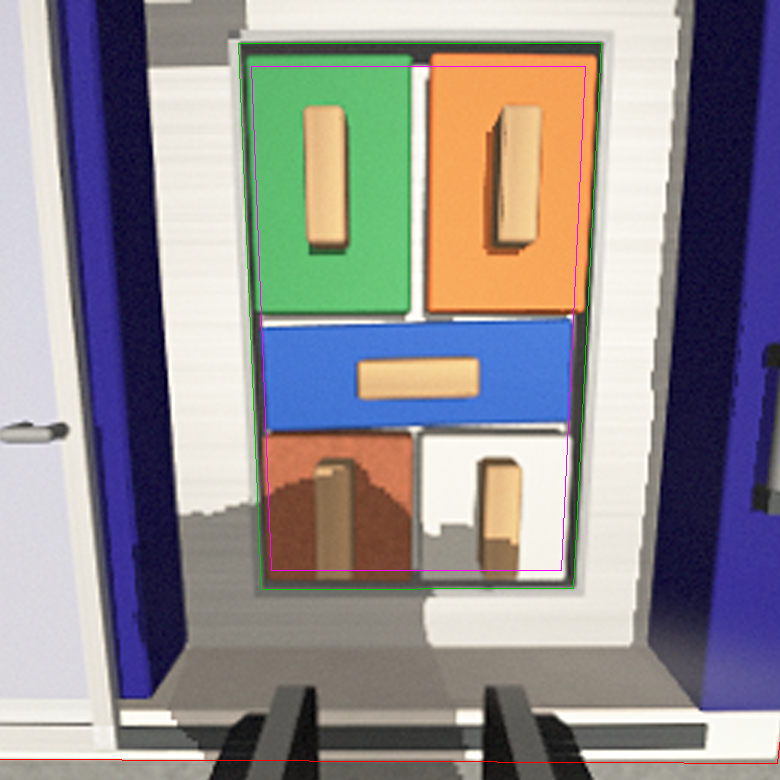

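All five blocks lie flat side by side in the tray: green (325,180), orange (510,180), blue (418,375), brown (335,510) and white (495,510) in the overlay. I'll check the scene camera too, then move to the handle.

```bash
python3 -c "
from h import *
d=save('scene','s1');a=d['img'][150:310,185:350,::-1];cv2.imwrite('pics/s1a.png',cv2.resize(a,None,fx=3.7,fy=3.7,interpolation=cv2.INTER_CUBIC))
hd(0,.22,.2)"
```

```text
target [0.5436 0.273  0.2   ]
ee [0.4759 0.059  0.2308] toolx yaw deg 0.6 tilt z [-0.001  0.001 -1.   ] shift tool [ 0.07   -0.2133  0.0309] t 48.28
turn tool rotvec [-0.0005  0.0011 -0.0005] shift after turn [ 0.07   -0.2133  0.0308]
```

View pics/s1a.png

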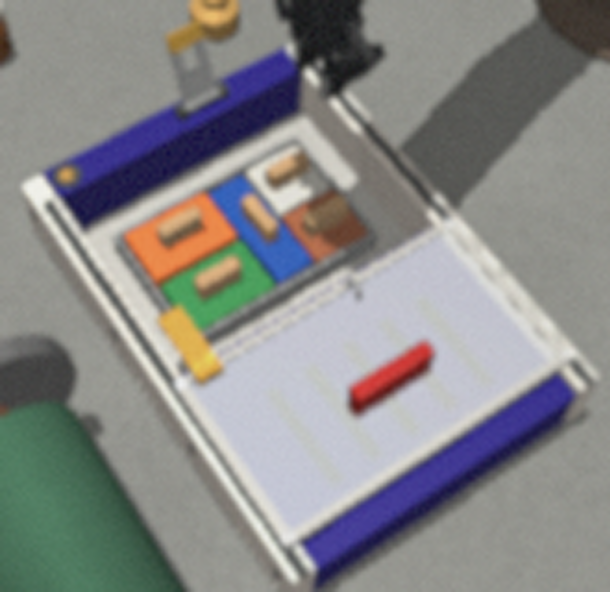

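The scene view confirms all five are level in the tray. Moving to the handle.

```bash
python3 -m inch '[[[0,0,0],[0.0117,-0.0356,0],165],[[0,0,0],[0.0117,-0.0356,0],165],[[0,0,0],[0.0117,-0.0356,0],165],[[0,0,0],[0.0117,-0.0356,0],165],[[0,0,0],[0.0117,-0.0356,0.01],165],[[0,0,0],[0.0117,-0.0353,0.02],165],[[0,0,0],[0,0,0],165],[[0,0,0],[0,0,0],165],[[0,0,0],[0,0,0],165]]'
python3 -c "
from h import *
save('wrist','w31'); hd(0,.22,.098)"
```

```text
t: 49.03
ee_pos: [0.5439, 0.2725, 0.2007]
orientation: [3.141, 0.018, -0.003]
force: [0.7, 0.9, -0.3]
opening: 0.03
target [0.5436 0.273  0.098 ]
ee [0.5444 0.272  0.2016] toolx yaw deg 0.57 tilt z [-0. -0. -1.] shift tool [-0.0008 -0.0011  0.1036] t 49.08
turn tool rotvec [ 0.0003  0.0003 -0.001 ] shift after turn [-0.0008 -0.001   0.1036]
```

View pics/w31.png

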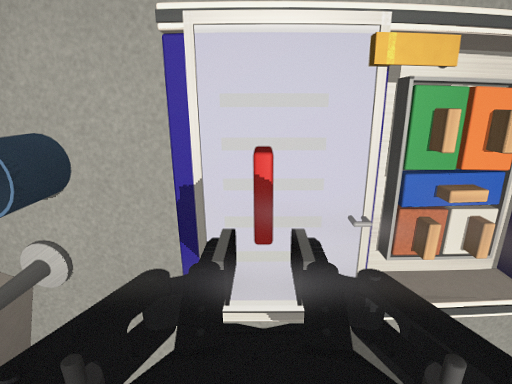

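```bash
python3 -m inch '[[[0,0,0],[-0.0005,-0.001,0.025],165],[[0,0,0],[0,0,0.025],165],[[0,0,0],[0,0,0.025],165],[[0,0,0],[0,0,0.015],165],[[0,0,0],[0,0,0.012],165],[[0,0,0],[0,0,0],165],[[0,0,0],[0,0,0],165]]'
python3 -m inch '[[[0,0,0],[0,0.008,0],165],[[0,0,0],[0,0.014,0],165],[[0,0,0],[0,0.014,0],165],[[0,0,0],[0,0.014,0],165],[[0,0,0],[0,0.014,0],165],[[0,0,0],[0,0.014,0],165],[[0,0,0],[0,0.014,0],165],[[0,0,0],[0,0.014,0],165],[[0,0,0],[0,0.014,0],165],[[0,0,0],[0,0.014,0],165],[[0,0,0],[0,0.014,0],165],[[0,0,0],[0,0.01,0],165]]'
python3 -c "
from h import *
print(sense()['force']); hd(0,.013,.098)"
```

```text
t: 49.67
ee_pos: [0.5443, 0.2737, 0.1009]
orientation: [-3.141, -0.016, -0.002]
force: [0.6, 0.1, 1.0]
opening: 0.0305
t: 50.67
ee_pos: [0.5458, 0.114, 0.1001]
orientation: [-3.141, -0.015, -0.001]
force: [1.2, 1.9, 0.0]
opening: 0.0302
[1.24395257 1.94851019 0.04035458]
target [0.5459 0.066  0.098 ]
ee [0.5458 0.114  0.1001] toolx yaw deg 0.55 tilt z [ 0.001  0.    -1.   ] shift tool [-0.0004  0.048   0.0021] t 50.67
turn tool rotvec [-0.0002 -0.0009 -0.0014] shift after turn [-0.0005  0.048   0.0021]
```

```bash
python3 -m inch '[[[0,0,0],[0,0.008,0],165],[[0,0,0],[0,0.008,0],165],[[0,0,0],[0,0.006,0],165],[[0,0,0],[0,0.005,0],165],[[0,0,0],[0,0.005,0],165],[[0,0,0],[0,0.005,0],165],[[0,0,0],[0,0.005,0],165],[[0,0,0],[0,0.004,0],165],[[0,0,0],[0,0.003,0],165],[[0,0,0],[0,0,0],165]]'
python3 -c "
from h import *
save('wrist','w32');print(sense()['force']); hd(0,.013,.098)"
```

```text
t: 51.5
ee_pos: [0.546, 0.0665, 0.0999]
orientation: [3.141, 0.017, 0.0]
force: [-0.1, 0.2, 0.5]
opening: 0.0304
[-0.41588288  0.37213858 -0.74236032]
target [0.5459 0.066  0.098 ]
ee [0.5459 0.0668 0.1   ] toolx yaw deg 0.62 tilt z [ 0. -0. -1.] shift tool [-0.0001  0.0008  0.002 ] t 51.55
turn tool rotvec [ 0.     -0.0001 -0.0002] shift after turn [-0.0001  0.0008  0.002 ]
```

View pics/w32.png

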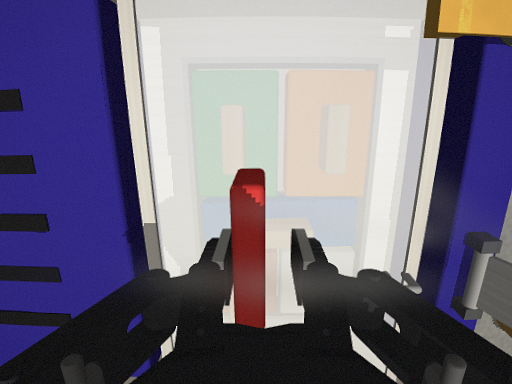

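```bash
python3 -m inch '[[[0,0,0],[0,0.002,0],165],[[0,0,0],[0,0.002,0],165],[[0,0,0],[0,0.001,0],165],[[0,0,0],[0,0,0],165]]'
python3 -c "
from h import *
print(sense()['force']); hd(0,.013,.098)"
```

```text
t: 51.88
ee_pos: [0.546, 0.0656, 0.1]
orientation: [-3.137, -0.021, -0.002]
force: [1.1, 8.6, -2.6]
opening: 0.0299
[ 1.06813015  8.57876278 -2.57749987]
target [0.5459 0.066  0.098 ]
ee [0.546  0.0656 0.1   ] toolx yaw deg 0.78 tilt z [ 0.001  0.005 -1.   ] shift tool [-0.0001 -0.0004  0.002 ] t 51.88
turn tool rotvec [-0.0047 -0.0011  0.0026] shift after turn [-0.0001 -0.0004  0.002 ]
```

```bash
python3 -m inch '[[[0,0,0],[0,0.002,0],165],[[0,0,0],[0,0.002,0],165],[[0,0,0],[0,0,0],165]]'
python3 -c "
from h import *
print(sense()['force']); hd(0,.013,.098)"
python3 -m inch '[[[0,0,0],[0,-0.008,0],165],[[0,0,0],[0,-0.004,0],165],[[0,0,0],[0,0,-0.012],165],[[0,0,0],[0,0,-0.03],165],[[0,0,0],[0,0,-0.04],165],[[0,0,0],[0,0.01,-0.04],165],[[0,0,0],[0,0.02,-0.03],165],[[0,0,0],[0,0,0],165],[[0,0,0],[0,0,0],165]]'
python3 -c "
from h import *
d=save('wrist','w33');a=d['img'][:,:,::-1]
overlay('w33','ov33')
cv2.imwrite('pics/w33a.png',cv2.resize(a[0:200,240:480],None,fx=3,fy=3,interpolation=cv2.INTER_CUBIC))"
```

```text
t: 52.13
ee_pos: [0.546, 0.0654, 0.1]
orientation: [-3.132, -0.026, -0.003]
force: [2.0, 19.0, -8.1]
opening: 0.03
[ 1.9583556  18.99821599 -8.10287393]
target [0.5459 0.066  0.098 ]
ee [0.546  0.0654 0.1   ] toolx yaw deg 0.93 tilt z [ 0.002  0.009 -1.   ] shift tool [-0.0001 -0.0006  0.002 ] t 52.13
turn tool rotvec [-0.0094 -0.0019  0.0053] shift after turn [-0.0001 -0.0006  0.002 ]
t: 52.88
ee_pos: [0.5474, 0.0384, 0.2549]
orientation: [3.141, 0.012, 0.008]
force: [-0.0, 0.8, -0.7]
opening: 0.0299
```

View pics/w33.png

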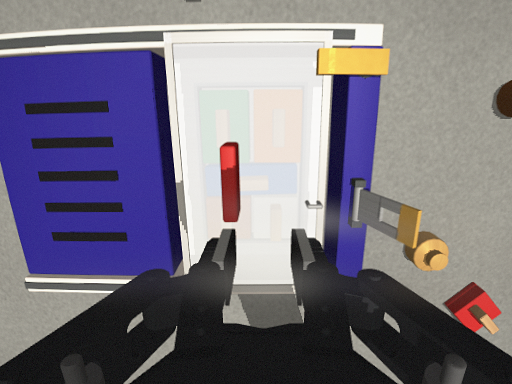

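View pics/w33a.png

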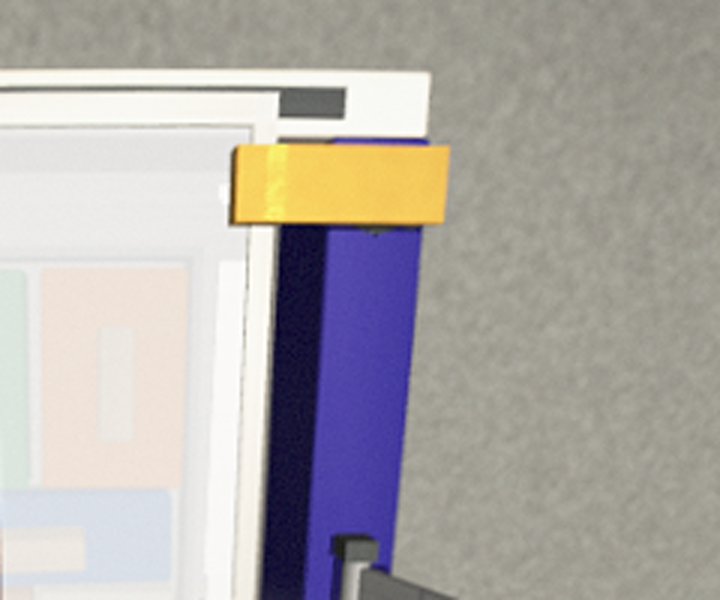

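```bash
python3 -c "
from h import *
w=ld('w33')
for v in (0,.004,.01,.02): print(v,proj(w,hoodW(HP,[[.132,v-.14,.09],[.108,v-.14,.09],[.04,v+.028,.124],[.04,v+.012,.124]])).round(1).tolist())
a=w['img'][:,:,::-1];cv2.imwrite('pics/w33b.png',cv2.resize(a[120:240,200:440],None,fx=3.3,fy=3.3,interpolation=cv2.INTER_CUBIC))
print(cr([[450,146],[443,224]],3,[240,0]))"
```

```text
0 [[386.5, 50.4], [384.4, 75.4], [218.5, 145.7], [235.1, 145.6]]
0.004 [[382.7, 50.3], [380.6, 75.3], [214.3, 145.8], [230.9, 145.6]]
0.01 [[376.8, 50.2], [374.8, 75.2], [208.1, 145.8], [224.7, 145.7]]
0.02 [[367.1, 50.0], [365.3, 75.1], [197.8, 145.9], [214.3, 145.8]]
[[389.66666667  48.33333333]
 [387.33333333  74.33333333]]
```

View pics/w33b.png

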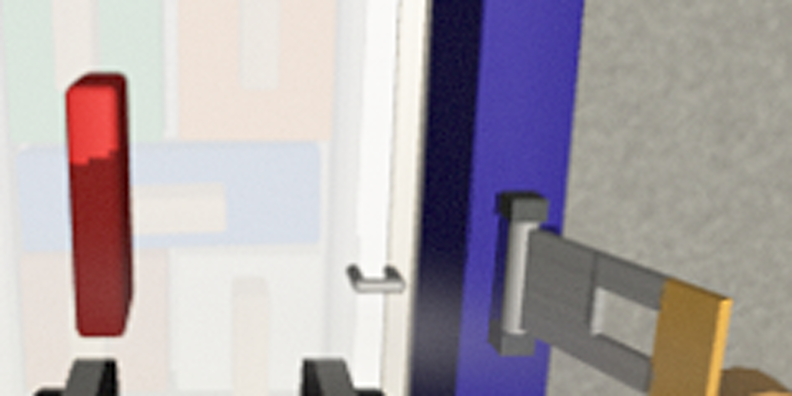

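Guard hits a hard stop at 19 N, above the catch's 12 N, with the tongue end at its home pixel (388 seen, 386 predicted). Now I'll locate the hasp and staple.

```bash
python3 -c "
from h import *
w=ld('w33')
def toh(p): return hoodW([0,0,-HP[2]],p-np.r_[HP[:2],0])
P=cr([[517,275],[375,282]],3.3,[200,120])
print('hinge',toh(atz(w,P[:1],.091)),'staple',toh(atz(w,P[1:],.104)))
# hasp angle: match tip corners vs model
for th in (1.6,1.7,1.8,1.9,2.0):
    print(th,proj(w,hoodW(HP,[[x,-.122+.082*np.cos(th),.091+.082*np.sin(th)] for x in(-.012,-.048)])).round(1).tolist())
print('tip seen',w['img'].shape)
a=w['img'][:,:,::-1];cv2.imwrite('pics/w33c.png',cv2.resize(a[170:280,340:460],None,fx=5,fy=5,interpolation=cv2.INTER_CUBIC))"
```

```text
hinge [[-0.02959532 -0.12152067  0.091     ]] staple [[-0.02746072 -0.0696535   0.104     ]]
1.6 [[391.5, 213.5], [386.4, 251.4]]
1.7 [[400.5, 213.2], [395.0, 251.0]]
1.8 [[408.8, 212.5], [403.0, 250.1]]
1.9 [[416.2, 211.5], [410.3, 248.8]]
2.0 [[422.8, 210.3], [416.7, 247.1]]
tip seen (384, 512, 3)
```

View pics/w33c.png

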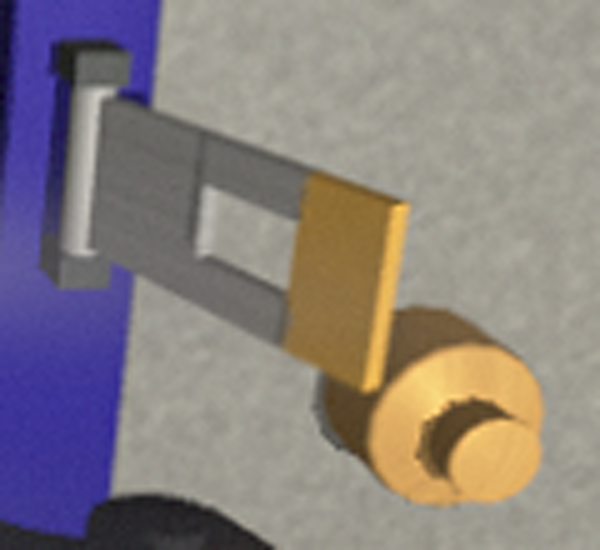

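```bash
python3 -m inch '[[[0,0,-0.12],[0,0,0],255],[[0,0,-0.12],[0,0,0],255],[[0,0,-0.12],[0,0,0],255],[[0,0,-0.12],[0,0,0],255],[[0,0,-0.12],[0,0,0],255],[[0,0,-0.12],[0,0,0],255],[[0,0,-0.12],[0,0,0],255],[[0,0,-0.12],[0,0,0],255],[[0,0,-0.12],[0,0,0],255],[[0,0,-0.12],[0,0,0],255],[[0,0,-0.12],[0,0,0],255],[[0,0,-0.12],[0,0,0],255]]'
python3 -m inch '[[[0,0,-0.12],[0,0,0],255],[[0,0,0],[0,0,0],255]]'
python3 -c "
from h import *
hd(-.03,-.2,.25,np.pi/2)"
```

```text
t: 53.93
ee_pos: [0.5454, 0.0408, 0.2508]
orientation: [-2.341, -2.092, 0.001]
force: [-0.8, -0.5, -0.1]
opening: -0.0001
t: 54.1
ee_pos: [0.5454, 0.0406, 0.2507]
orientation: [-2.212, -2.227, 0.001]
force: [-0.7, -0.3, -0.2]
opening: 0.0002
target [ 0.5182 -0.1473  0.25  ]
ee [0.5454 0.0406 0.2507] toolx yaw deg 90.39 tilt z [-0.002  0.001 -1.   ] shift tool [-0.1878 -0.0285  0.0005] t 54.1
turn tool rotvec [-0.002  -0.0014 -0.0042] shift after turn [-0.1877 -0.0293  0.0007]
```

```bash
python3 -m inch '[[[0,0,-0.004],[-0.03,-0.0049,0],255],[[0,0,0],[-0.0313,-0.0049,0],255],[[0,0,0],[-0.0313,-0.0049,0],255],[[0,0,0],[-0.0313,-0.0049,0],255],[[0,0,0],[-0.0313,-0.0049,0],255],[[0,0,0],[-0.0313,-0.0045,0],255],[[0,0,0],[0,0,0],255],[[0,0,0],[0,0,0],255],[[0,0,0],[0,0,0],255]]'
python3 -c "
from h import *
save('wrist','w34');hd(-.03,-.2,.135,np.pi/2)"
```

```text
t: 54.85
ee_pos: [0.5178, -0.1452, 0.2514]
orientation: [-2.218, -2.223, -0.002]
force: [-0.1, 0.6, -0.6]
opening: 0.0001
target [ 0.5182 -0.1473  0.135 ]
ee [ 0.5181 -0.1445  0.2517] toolx yaw deg 90.26 tilt z [ 0.001  0.002 -1.   ] shift tool [-0.003   0.      0.1167] t 54.9
turn tool rotvec [ 0.0005 -0.0019 -0.0065] shift after turn [-2.800e-03  1.000e-04  1.167e-01]
```

View pics/w34.png

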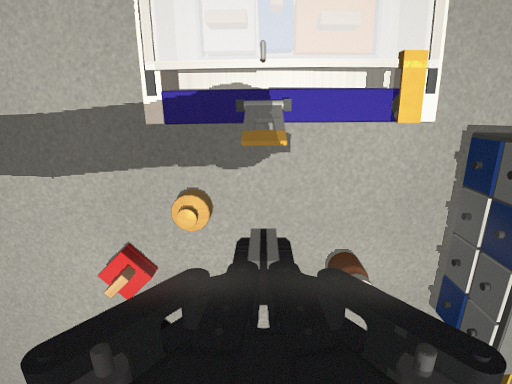

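```bash
python3 -m inch '[[[0,0,-0.005],[-0.003,0,0.02],255],[[0,0,0],[0,0,0.035],255],[[0,0,0],[0,0,0.035],255],[[0,0,0],[0,0,0.025],255],[[0,0,0],[0,0,0],255],[[0,0,0],[0.012,0,0],255],[[0,0,0],[0.012,0,0],255],[[0,0,0],[0.01,0,0],255],[[0,0,0],[0.01,0,0],255],[[0,0,0],[0.01,0,0],255],[[0,0,0],[0,0,0],255]]'
python3 -c "
from h import *
save('wrist','w35');print(sense()['force']);hd(-.03,-.05,.135,np.pi/2)"
```

```text
t: 55.82
ee_pos: [0.5183, -0.092, 0.1382]
orientation: [2.206, 2.235, 0.005]
force: [-0.3, 0.3, -0.2]
opening: 0.0003
[-0.15312126 -0.32127266  0.160841  ]
target [0.5166 0.0027 0.135 ]
ee [ 0.5181 -0.0935  0.1378] toolx yaw deg 90.68 tilt z [ 0.002  0.001 -1.   ] shift tool [ 0.0961 -0.0005  0.0029] t 55.87
turn tool rotvec [ 0.0023 -0.0007  0.0008] shift after turn [ 0.0961 -0.0005  0.0028]
```

View pics/w35.png

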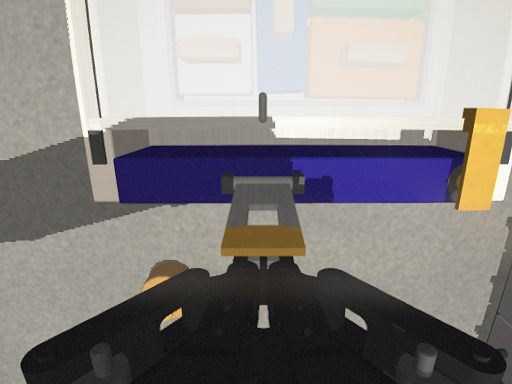

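```bash
python3 -m inch '[[[0,0,0],[0.01,0,0],255],[[0,0,0],[0.01,0,0],255],[[0,0,0],[0.01,0,0],255],[[0,0,0],[0.01,0,0],255],[[0,0,0],[0.01,0,0],255],[[0,0,0],[0.01,0,0],255],[[0,0,0],[0.01,0,0],255],[[0,0,0],[0,0,0],255],[[0,0,0],[0,0,0],255]]'
python3 -c "
from h import *
save('wrist','w36');print(sense()['force']);hd(-.03,-.046,.135,np.pi/2)"
```

```text
t: 56.62
ee_pos: [0.5172, -0.0239, 0.1372]
orientation: [-2.209, -2.234, -0.003]
force: [0.8, -0.9, -0.4]
opening: 0.0001
[-0.17252619  0.60006355 -0.44385941]
target [0.5165 0.0067 0.135 ]
ee [ 0.5172 -0.0247  0.1371] toolx yaw deg 90.59 tilt z [ 0.001  0.001 -1.   ] shift tool [ 0.0314 -0.0003  0.0021] t 56.67
turn tool rotvec [ 0.0011 -0.0009 -0.0007] shift after turn [ 0.0314 -0.0003  0.0021]
```

View pics/w36.png

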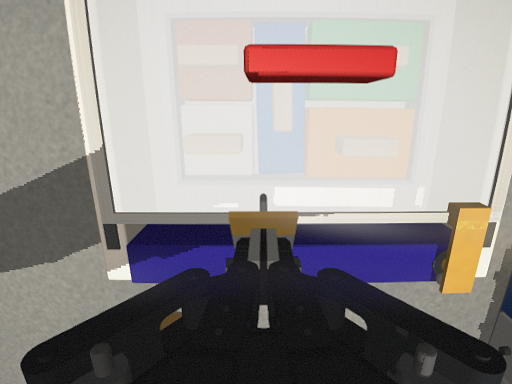

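```bash
python3 -m inch '[[[0,0,0],[0.01,0,0],255],[[0,0,0],[0.01,0,0],255],[[0,0,0],[0.01,0,0],255],[[0,0,0],[0,0,0],255],[[0,0,0],[0,0,0.01],255],[[0,0,0],[0,0,0.01],255],[[0,0,0],[0,0,0.01],255],[[0,0,0],[0,0,0.006],255],[[0,0,0],[0,0,0],255]]'
python3 -c "
from h import *
save('wrist','w37');print(sense()['force']);hd(-.03,-.046,.093,np.pi/2)"
```

```text
t: 57.42
ee_pos: [0.516, 0.0052, 0.0997]
orientation: [-2.209, -2.232, 0.0]
force: [-0.4, -0.3, -0.4]
opening: -0.0002
[-0.50988826 -0.44970262  0.76581796]
target [0.5165 0.0067 0.093 ]
ee [0.5163 0.0045 0.1003] toolx yaw deg 90.55 tilt z [-0.001  0.    -1.   ] shift tool [0.0021 0.0002 0.0073] t 57.47
turn tool rotvec [-0.0006 -0.0005 -0.0014] shift after turn [0.0021 0.0002 0.0073]
```

View pics/w37.png

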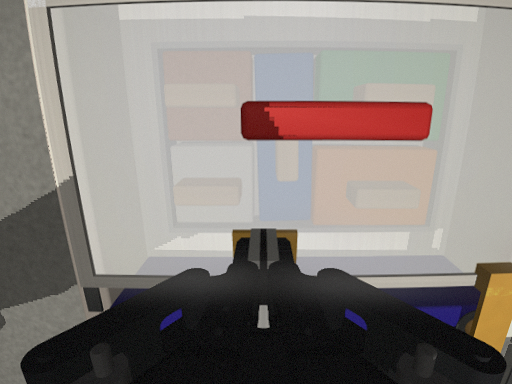

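```bash
python3 -m inch '[[[0,0,0],[0,0,0.004],255],[[0,0,0],[0,0,0.003],255],[[0,0,0],[0,0,0.001],255],[[0,0,0],[0,0,0],255]]'
python3 -c "
from h import *
print(sense()['force'],sense()['ee_pos'])"
python3 -m inch '[[[0,0,0],[0,0,0.001],255],[[0,0,0],[0,0,0.001],255],[[0,0,0],[0,0,0],255]]'
python3 -c "
from h import *
print(sense()['force'],sense()['ee_pos'])"
```

```text
t: 57.8
ee_pos: [0.5169, 0.0042, 0.0931]
orientation: [2.212, 2.23, 0.001]
force: [-0.2, 0.0, -0.1]
opening: 0.0003
[-0.2318674   0.02106219 -0.11904237] [0.51694465 0.00423539 0.09314159]
t: 58.05
ee_pos: [0.5172, 0.0044, 0.0926]
orientation: [2.21, 2.23, 0.001]
force: [-5.0, -3.0, 19.1]
opening: -0.0002
[-5.03204676 -2.98168171 19.13112528] [0.51719367 0.00436755 0.09262372]
```

Contact is firm (19 N) at z = 0.0926, the flat height of the hasp's top face. I'll lift away and check.

```bash
python3 -m inch '[[[0,0,0],[0,0,-0.003],255],[[0,0,0],[0,0,-0.01],255],[[0,0,0],[0,0,-0.03],255],[[0,0,0],[0,0,-0.04],255],[[0,0,0],[0,0,-0.04],255],[[0,0,0],[-0.03,0,-0.02],255],[[0,0,0],[-0.04,0,0],255],[[0,0,0],[-0.04,0,0],255],[[0,0,0],[0,0,0],255],[[0,0,0],[0,0,0],255]]'
python3 -c "
from h import *
w=save('wrist','w38');save('top','t2');save('scene','s2')
overlay('w38','ov38',crop=(120,0,460,220),s=2,extra=[hoodW(HP,[[-.048,-.122,.093],[-.012,-.122,.093],[-.012,-.04,.093],[-.048,-.04,.093]])])"
```

```text
t: 58.88
ee_pos: [0.5174, -0.1082, 0.2341]
orientation: [2.217, 2.226, 0.002]
force: [-0.4, 0.6, 0.1]
opening: 0.0001
```

View pics/ov38.png

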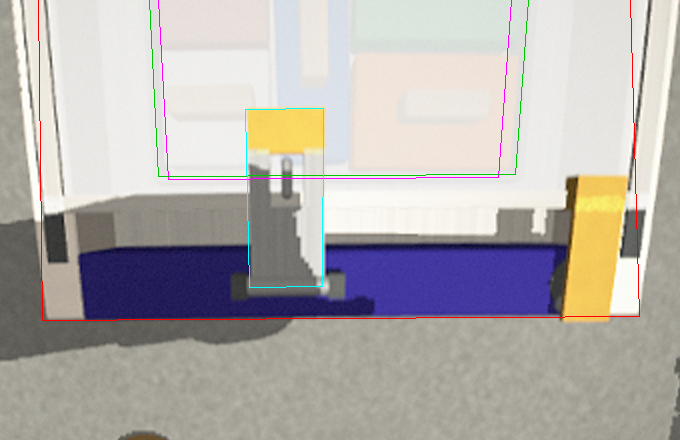

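View pics/t2.png

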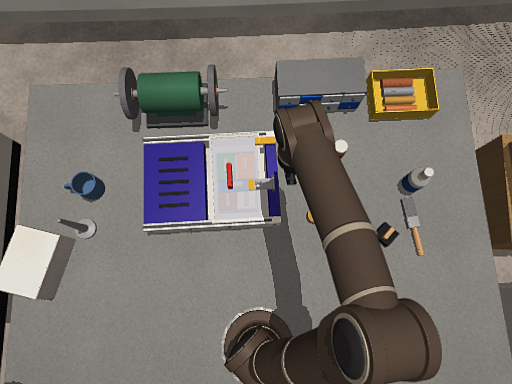

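```bash
python3 -c "
from h import *
w=ld('w38')
for v in (-.002,0,.004,.008): print(v,proj(w,hoodW(HP,[[.132,v-.14,.091],[.108,v-.14,.091]])).round(1).tolist())
for th in (0,.08): print(th,proj(w,hoodW(HP,[[x,-.122+.082*np.cos(th)-.002*np.sin(th),.091+.082*np.sin(th)+.002] for x in(-.012,-.048)])).round(1).tolist())
a=w['img'][:,:,::-1];cv2.imwrite('pics/w38a.png',cv2.resize(a[30:190,230:440],None,fx=3.7,fy=3.7,interpolation=cv2.INTER_CUBIC))
d=ld('s2');a=d['img'][150:310,185:350,::-1];cv2.imwrite('pics/s2a.png',cv2.resize(a,None,fx=3.7,fy=3.7,interpolation=cv2.INTER_CUBIC))"
```

```text
-0.002 [[419.1, 161.7], [396.5, 161.7]]
0 [[419.3, 159.7], [396.7, 159.8]]
0.004 [[419.9, 155.9], [397.2, 155.9]]
0.008 [[420.4, 152.0], [397.6, 152.0]]
0 [[281.3, 53.8], [242.3, 54.1]]
0.08 [[281.7, 52.9], [241.8, 53.3]]
```

View pics/w38a.png

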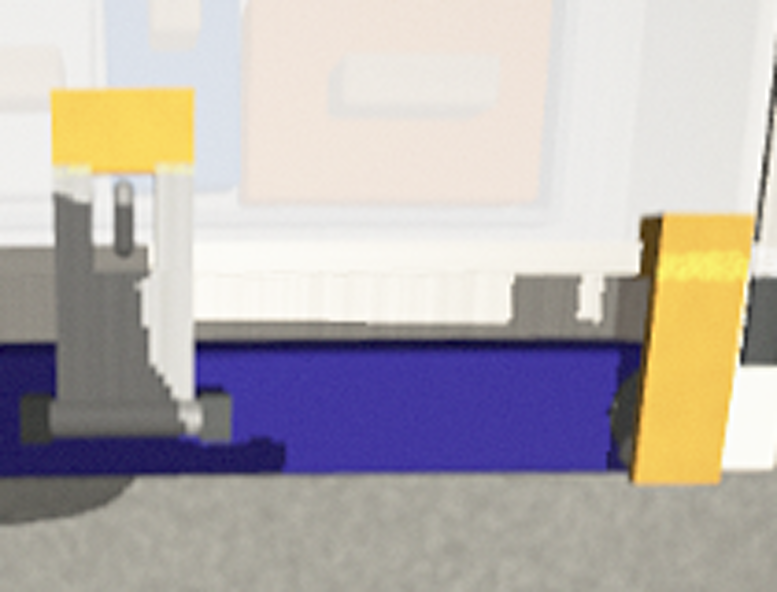

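View pics/s2a.png

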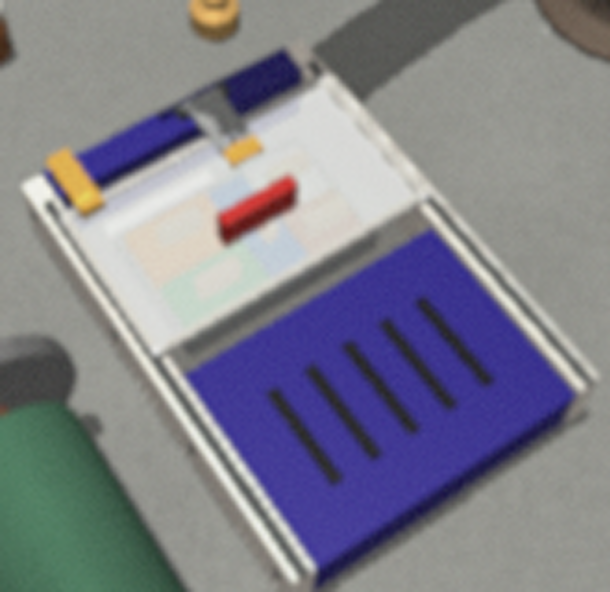

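```bash
python3 -m inch '[[[0,0,0],[0,0,-0.02],255],[[0,0,0],[0,0,0],255],[[0,0,0],[0,0,0],255]]'
python3 -c "
from rig import close_job,sense
print(sense()['force'],sense()['joint_vel'].round(4));print(close_job())"
```

```text
t: 59.28
ee_pos: [0.5184, -0.1036, 0.2548]
orientation: [2.207, 2.234, 0.004]
force: [0.1, -0.2, -0.4]
opening: -0.0003
[ 0.08643646 -0.17699292 -0.39880115] [ 0.0021  0.0142  0.0159  0.0248  0.0094 -0.0087 -0.0041]
the job is handed in; nothing more can be done
None
```

The polishing hood is closed down and I handed the job in at about 59 s of the 210 s allowed; `close_job()` gave no verdict.

I slid the guard open and packed all five blocks flat in the tray: green, orange, blue, white and reddish-brown. Then I pushed the guard home and pressed the hasp down over its staple. Partway through, orange was found knocked about 7 mm inside the tray and had skewed blue. I re-gripped orange and nudged blue back with the closed fingertips before placing white.

**Last checks:**
- **Blocks:** The wrist and scene views showed all five level and side by side inside the tray outline. The automatic fit for white was poor (overlap 0.31), so I judged white by eye.
- **Guard:** Its tongue end was within 1 px of the home position. The resistance dropped to near zero on the way in, then it hit a hard stop at 19 N, above the 12 N needed to pass the catch. The catch ball is hidden under the tongue, so I inferred that it sprung up from that snap and stop.
- **Hasp:** I met it at 92.6 mm with 19 N, matching the 93 mm given for lying flat, and the staple stands through the slot. The final picture barely distinguishes 0 from 0.08 rad, so the contact height is the real evidence that it is flat.
- **Robot:** It was clear of everything with no load at hand-in.
- **Other things on the bench:** I touched nothing else, and what the last top view shows stood in place. The arm hid part of the bench there, and I didn't measure the positions.

**Disagreement:** The scene camera read about 2 px off the wrist camera on the hood, so I went by the wrist camera and the guard's contact position.

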